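# Restock the plaque stands from the spring-loaded dispenser

### The arm

A 7-joint arm with a two-finger parallel gripper is mounted at the origin on the work surface. World frame = base frame: x ahead of the robot, y to its left, z up, the work surface at z = 0. Lengths are in m, angles in degrees, forces in N, time in s.
With the tool pointing down it reaches from about 0.35 to 0.9 m from the base axis. Payload 7.2 kg.
Tool frame: the origin (TCP) lies midway between the tips of the shut fingers; the grasp point (between the pads) lies 19 mm behind it; z points along the fingers, y is the direction in which the jaws open and shut (so a half turn about z gives the same grasp; the last joint's range is limited). The gripper opens to 85 mm and grips with 20 to 120 N. Pads are 22 mm wide; open, the fingers measure 114 mm over their backs; the gripper's body (76 mm by 85 mm) begins 54 mm behind the grasp point. The pads swing forward as they close: fully open they stand 13 mm farther back than shut.
Start: joints at [-71.287, 23.554, -0.728, 91.456, 0.321, 64.991, -4.71], TCP at [0.24, 0.577, 0.209] pointing down, gripper open.
Joint ranges: [-169.25, 169.25], [-16.82, 113.86], [-84.01, 82.57], [7.8, 145.47], [-59.2, 239.2], [7.22, 106.19], [-163.78, 163.78]. Speed limits (degrees/s): [136.94, 136.94, 172.46, 172.46, 180, 180, 180].

### API

Orientations are given as [roll, pitch, yaw] about the fixed x, y, z axes, in that order (R = Rz(yaw) Ry(pitch) Rx(roll)).
In Python, from cell import state, snapshot, hand_in, find_in, trace, spot_point gives the robot as it stands. The module is installed in compiled form; this text tells all that it offers.
- The arm moves only by the shell command python3 -m crank 'ROWS' [OPENING] [FORCE]. ROWS is JSON, a list of rows, each a list of 2 entries, a list of its own where there are three numbers: the shift along the world's x, y, z in mm, then the turn, a rotation vector about the world's x, y, z in degrees. A call has 1 to 8 rows; each row shifts and turns the commanded pose from where the row before left it; what a row does not reach is not made up. A row lasts 1/12 s, in which the tool goes at most 41.7 mm and 7.16 degrees, less where a joint would pass 70% of its speed; a pose out of reach is approached as far as the arm can. A call is refused whole if a number of a shift passes 41.7 or a number of a turn 7.16, either way. A call with a gripper value outside its range is refused whole. OPENING is the opening in per cent of the stroke, from 0 (shut) to 100 (fully open), set as the call begins (- or left out, the last holds). The fingers move at their own pace and stop on an object; FORCE is the grip in N (left out, the last holds). Time passes only in rows, so rows that do not move let the fingers close. It gives the time, the measured TCP pose, the force and the opening at its end, in the units of the state.
- state(): the state, without advancing time (a new reading comes with each control period).
- snapshot(name): name is "side" or "top"; returns a dict with "pixels" (400x640x3 uint8, red, green, blue), "depth" (400x640 float32, m along the optical axis (not along the pixel's ray), 0 where there is no reading), "mtx" (3x3 intrinsics, pixels), "dist_coeffs" ([k1, k2, p1, p2, k3] as OpenCV has them; the pictures are not rectified), "extrinsics" (4x4, takes a point from world to camera coordinates). Camera axes: x right, y up, looking along -z (the intrinsics and any distortion apply to the point x, -y, -z); pixel columns grow to the right and rows downward; lengths in m; the calibration is good to about 2 mm. A picture is of the moment at which its call begins.
- hand_in(): hands the job in, once; it reports no verdict.
Trained networks look in a picture, given as the dict that the camera call returned (one of the last four; its "shot" number tells which), for a name from the list of things; names that differ only in an ending like _2 or _b are one class to them, and where a whole thing is asked for, a point or a joint stands for the part that bears it (a point fixed in the world has none). Each returns a list of dicts, best first, with "conf" (0 to 1); they miss things now and then, are a little off and sometimes report something else, mostly with a low value. They report only what shows in the picture. A call takes as long as a camera call. They do not tell look-alikes from the thing itself.
- find_in(picture, thing): "xyz" ([x, y, z] in m, in world coordinates, good to about 4 mm: the middle of the surface that is visible of it).
- trace(picture, thing): "pixels" (400x640 bool, what is visible of it).
- spot_point(picture, thing): "xyz" ([x, y, z] in m, in world coordinates, good to about 4 mm: a listed point, or the origin of a listed thing).
The state is a dict: "time_s": time; "qpos": joint angles; "qvel": joint speeds; "effort": joint torques, N m; "ee_pos": TCP position; "tcp_rot": TCP orientation; "wrist_force": force on the tool from outside, world axes, zero at the start; "moment": the same for the moment, N m; "finger_gap": finger opening in m.
Only numpy, scipy, OpenCV 4.12 (cv2) and the standard library are available. Lean on these libraries where they do the work, as an engineer would, in place of code of your own. Each camera call takes 0.05 s, during which the arm holds its last target.

### The job

Two of the three sloping display stands on the shop counter are empty: take the top plaque from the spring-loaded dispenser and set it on one of them, and once the next has risen take that and set it on the other, one at a time. Each plaque must lie flat on the sloping rest with its straight foot down on the ledge between the two lugs and its arched end up. Leave the other two plaques in the dispenser, free to rise, and do not disturb the plaque already on show or the goods around.

Things in the scene. Friction and masses are not known exactly. Their poses are not given: they have to be found in the camera images.
- disp: spring-loaded dispenser, fixed: base 135 x 90 x 25 mm, origin under its centre; a flat stack of four plaques, arches to +x, 2.5 mm play between six upright 8 mm rods (x, y mm: -56.5 +-14; -40 +-33.5; 46.7 +-23.7), tops 111 mm up. Stack sides open to fingers from x = -36 to +42 mm. Top plaque's upper face about 118 mm up (+-8: masses vary). Lift plaques straight up
- lifter (a joint): height of the dispenser's spring-loaded lifting plate, m, 0 with four nominal plaques; soft spring, 98 N/m: it rises about 18 mm (one plaque thickness) for each plaque taken, so the next comes to the same height; pressing on the stack sinks it
- p1_mid (a point): centre (half thickness, half length, half width) of the top plaque of the stack: an arched pale-wood plaque with a metal face, 100 mm long (x), 54 mm wide (y), 18 mm thick (z), 0.16 to 0.20 kg; straight-cut foot at its -x end, half-round arch (radius 27 mm) at its +x end, so the parallel sides run from x = -50 to +23 mm of the centre. 
- p1_foot (a point): middle of its straight foot end, half thickness (50 mm to -x of the centre)
- p1_top (a point): tip of its arch, half thickness (50 mm to +x of the centre)
- p2_mid (a point): centre (half thickness, half length, half width) of the second plaque from the top: same form and axes as the top one
- p2_foot (a point): middle of its straight foot end, half thickness (50 mm to -x of the centre)
- p2_top (a point): tip of its arch, half thickness (50 mm to +x of the centre)
- p3_mid (a point): centre (half thickness, half length, half width) of the third plaque from the top, to stay in the dispenser: same form and axes as the top one
- p4_mid (a point): centre (half thickness, half length, half width) of the lowest plaque, to stay in the dispenser: same form and axes as the top one
- stand_a: one of the two empty display stands, dark wood, fixed. Rest board 44 mm wide, 92 long, sloping up at 25 deg towards the stand's +x (towards the robot; it faces the customer); at its low end a ledge 14 mm high and two lugs 60 mm apart, 14 mm long up the slope, 12 high. Plaque overhangs the rest, so fingers have room. Origin on the counter under its centre, z up; rest meets ledge at x = -45, z = 30 mm
- stand_a_foot (a point): where the middle of a seated plaque's foot (half thickness, 9 mm above the rest) comes, at the ledge; axes as the stand's
- stand_a_top (a point): where the tip of a seated plaque's arch comes (100 mm up the slope from the foot point; 42 mm higher)
- stand_b: the other empty display stand, the same form, dark wood, fixed. Rest board 44 mm wide, 92 long, sloping up at 25 deg towards the stand's +x (towards the robot; it faces the customer); at its low end a ledge 14 mm high and two lugs 60 mm apart, 14 mm long up the slope, 12 high. Plaque overhangs the rest, so fingers have room. Origin on the counter under its centre, z up; rest meets ledge at x = -45, z = 30 mm
- stand_b_foot (a point): where the middle of a seated plaque's foot (half thickness, 9 mm above the rest) comes, at the ledge; axes as the stand's
- stand_b_top (a point): where the tip of a seated plaque's arch comes (100 mm up the slope from the foot point; 42 mm higher)
- stand_c_foot (a point): ledge point of the third, same stand, which already shows a plaque: leave alone
- sample_mid (a point): centre of the plaque already shown on the third stand, same form as the others, loose: leave alone
- goblet_mid (a point): brass goblet, 125 mm high, 68 mm across, loose; point half-way up its axis; bystander
- casket_mid (a point): closed wooden casket 62 x 88 x 54 mm, loose; point at its centre; bystander
- bowl_mid (a point): copper bowl, 100 mm across, 45 mm high, loose; point on its axis half-way up; bystander
- jar_mid (a point): white ceramic jar with a wooden lid, 64 mm across, 70 mm high, loose; point on its axis half-way up; bystander
Not all that is in view belongs to the job. What is shaped like the part that bears p1_mid but purple or red is not meant.

How it is judged:
By the outcome, as a careful person would: the job done as asked, in the order asked, and still so for the second after the job is handed in, with the robot touching nothing.
It also fails if it takes over 58 s, if anything falls off the work surface, if the arm or the gripper's body presses on something with over 40 N, if the wrist force passes 120 N, or if a joint passes its speed limit or range.

## Working session

There is one attempt and no reset: what is moved stays moved. The work goes in short steps, Python scripts to look and compute and a shell command to move; the robot and the scene stay as the last step left them, time stands still between calls to the robot, and variables do not carry over. Pictures are saved under pics/ and viewed, and the job is handed in when it is done.

```bash
mkdir -p pics; ls
cat > h.py <<'E'
import numpy as np, cv2
from cell import *
def save(s,name,crop=None,scale=1):
    im=s["pixels"][:,:,::-1]
    if crop: im=im[crop[1]:crop[3],crop[0]:crop[2]]
    im=cv2.resize(im,None,fx=scale,fy=scale,interpolation=cv2.INTER_CUBIC)
    cv2.imwrite("pics/"+name+".png",im)
def proj(s,P):
    P=np.atleast_2d(P); E=np.array(s["extrinsics"]); c=P@E[:3,:3].T+E[:3,3]
    c=c*[1,-1,-1]
    return cv2.projectPoints(c,np.zeros(3),np.zeros(3),np.array(s["mtx"],float),np.array(s["dist_coeffs"],float))[0].reshape(-1,2)
def cloud(s):
    "world xyz for each pixel"
    h,w=s["depth"].shape
    u,v=np.meshgrid(np.arange(w),np.arange(h))
    n=cv2.undistortPoints(np.stack([u,v],-1).reshape(-1,1,2).astype(float),np.array(s["mtx"],float),np.array(s["dist_coeffs"],float)).reshape(h,w,2)
    d=s["depth"]; c=np.stack([n[...,0]*d,-n[...,1]*d,-d],-1)
    E=np.array(s["extrinsics"])
    W=(c-E[:3,3])@E[:3,:3]
    W[d==0]=np.nan
    return W
E
python3 - <<'E'
from h import *
print(state())
for n in("side","top"):
    s=snapshot(n); save(s,n+"0"); print(n,np.round(s["extrinsics"],3).tolist(),np.array(s["dist_coeffs"]).round(3))
    for t in["disp","p1_mid","p1_foot","p1_top","p2_mid","stand_a","stand_b","stand_a_foot","stand_a_top","stand_c_foot","sample_mid","goblet_mid","casket_mid","bowl_mid","jar_mid"]:
        r=spot_point(s,t)
        print(n,t,[(np.round(x["xyz"],3).tolist(),round(x["conf"],2),proj(s,x["xyz"])[0].round().tolist()) for x in r])
E
```

```text
pics
{'time_s': 0.0, 'qpos': array([-71.28761745,  23.60240973,  -0.72869982,  91.50190159,
         0.32149741,  64.99163362,  -4.70980731]), 'qvel': array([-0.02870654, -0.0160153 ,  0.03563509,  0.04737742,  0.02266755,
       -0.0591703 ,  0.00633002]), 'effort': array([-4.12457875e-04, -6.00629640e+01,  6.82102684e-01, -2.99396896e+01,
        1.37690990e-02,  1.13507628e-02,  3.21572955e-06]), 'ee_pos': array([0.24022523, 0.57642481, 0.2086424 ]), 'tcp_rot': array([-1.79906369e+02,  7.08849469e-03,  1.57381955e+02]), 'wrist_force': array([-0.71534117,  0.14048072, -0.32504937]), 'moment': array([-0.02543914, -0.03507253,  0.03230056]), 'finger_gap': 0.08502974819223733}
side [[0.915, -0.404, 0.016, -0.517], [0.28, 0.66, 0.697, -0.195], [-0.292, -0.633, 0.717, -1.057], [0.0, 0.0, 0.0, 1.0]] [-0.118  0.     0.     0.     0.   ]
side disp [([0.525, -0.09, 0.002], 0.74, [315.0, 245.0])]
side p1_mid [([0.648, -0.414, 0.007], 0.74, [432.0, 336.0]), ([0.345, -0.195, 0.013], 0.59, [258.0, 302.0])]
side p1_foot [([0.618, -0.378, 0.006], 0.75, [410.0, 328.0]), ([0.574, -0.078, 0.11], 0.6
[... 2574 characters left out ...]
39.0])]
top stand_a_foot [([0.578, 0.328, 0.035], 0.94, [198.0, 194.0])]
top stand_a_top [([0.49, 0.341, 0.082], 0.94, [188.0, 225.0])]
top stand_c_foot [([0.534, 0.1, 0.041], 0.55, [279.0, 208.0]), ([0.576, 0.328, 0.032], 0.46, [198.0, 195.0])]
top sample_mid [([0.484, 0.107, 0.057], 0.96, [276.0, 226.0]), ([0.487, 0.342, 0.079], 0.73, [188.0, 226.0]), ([0.382, -0.042, 0.035], 0.15, [331.0, 263.0])]
top goblet_mid [([0.71, -0.004, 0.06], 0.94, [315.0, 143.0]), ([0.477, -0.102, 0.107], 0.64, [353.0, 226.0]), ([0.484, 0.106, 0.058], 0.41, [276.0, 226.0])]
top casket_mid []
top bowl_mid [([0.714, -0.208, 0.025], 0.65, [388.0, 143.0])]
top jar_mid [([0.382, -0.04, 0.036], 0.88, [330.0, 263.0])]
```

View pics/side0.png

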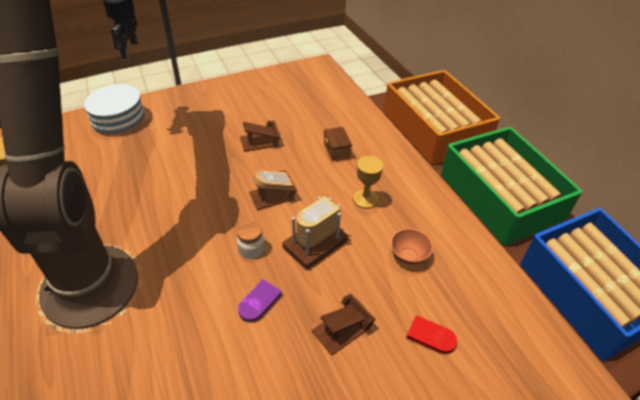

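View pics/top0.png

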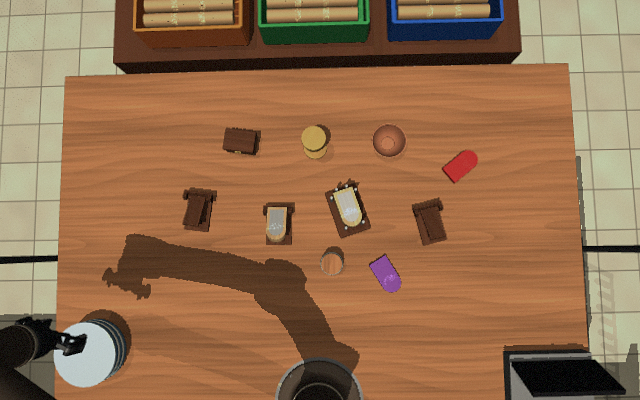

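Candidates for "top plaque" in the top view:
- The stack in the dispenser, at (349,208).
- The purple look-alike at (388,275), which is excluded.
- The red one at (461,164), also excluded.
- The sample on stand c at (276,226), to be left alone.

By the description I choose the stack. Next I check it in a close crop and refine the geometry from depth.

Run:
```python
from h import *
S={n:snapshot(n) for n in("top","side")}
a=cv2.resize(S["top"]["pixels"][170:255,310:390],None,fx=5,fy=5,interpolation=cv2.INTER_CUBIC)
b=cv2.resize(S["side"]["pixels"][185:270,275:355],None,fx=5,fy=5,interpolation=cv2.INTER_CUBIC)
cv2.imwrite("pics/crop1.png",np.hstack([a[:,:400],b[:,:400]])[:,:,::-1])
for n in S:
    np.save(n+"_W.npy",cloud(S[n])); np.save(n+"_px.npy",S[n]["pixels"])
    W=cloud(S[n])
    # table z check
    m=(np.abs(W[...,0]-0.62)<.03)&(np.abs(W[...,1]-0.2)<.03)
    print(n,"table z",np.nanmedian(W[...,2][m]),np.nanstd(W[...,2][m]))
    m=(np.hypot(W[...,0]-.525,W[...,1]+.09)<.09)&(W[...,2]>.1)
    P=W[m]; print(n,len(P),"ztop pct",np.percentile(P[:,2],[5,25,50,75,95]).round(4))
    uv=P[P[:,2]>.1][:,:2].astype(np.float32); r=cv2.minAreaRect(uv*1000); print(r)
```

```text
top table z 0.00036645088492427344 0.0028026900941914247
top 800 ztop pct [0.1106 0.1146 0.1164 0.1183 0.1205]
((531.2285766601562, -87.74397277832031), (109.54931640625, 72.68392181396484), 17.98795509338379)
side table z 0.0014102836758597727 0.0019798825161170992
side 1008 ztop pct [0.1035 0.1142 0.1167 0.118  0.1196]
((531.0379638671875, -88.58147430419922), (111.74938201904297, 73.5050277709961), 17.89629364013672)
```

View pics/crop1.png

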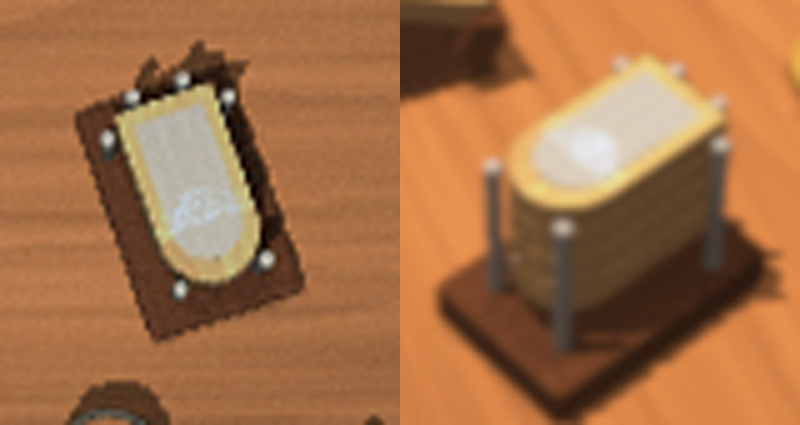

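```bash
cat > fit.py <<'E'
from h import *
from scipy.optimize import minimize
def tofr(P,p):
    c,s=np.cos(p[2]),np.sin(p[2]); d=P[:,:2]-p[:2]
    return np.c_[d[:,0]*c+d[:,1]*s,-d[:,0]*s+d[:,1]*c,P[:,2]]
def plaque(W,px,zlo,c0):
    hsv=cv2.cvtColor(px,cv2.COLOR_RGB2HSV)
    m=(np.hypot(W[...,0]-c0[0],W[...,1]-c0[1])<.1)&(W[...,2]>zlo)&(hsv[...,2]>130)
    P=W[m]
    return P
def stand(W,p0):
    m=(np.hypot(W[...,0]-p0[0],W[...,1]-p0[1])<.09)&(W[...,2]>.015)
    P=W[m]; t=np.tan(np.radians(25))
    def f(p,full=False):
        q=tofr(P,p); zr=.030+(q[:,0]+.045)*t
        s=(q[:,0]>-.025)&(q[:,0]<.033)&(np.abs(zr-q[:,2])<.006)
        return q,zr,s
    p=np.array(p0,float)
    for i in range(12):
        q,zr,s=f(p)
        # yaw and y from edges by bins in x
        xs=[];cs=[];ws=[]
        for b in np.arange(-.022,.033,.006):
            k=s&(np.abs(q[:,0]-b)<.004)
            if k.sum()<15: continue
            lo,hi=np.percentile(q[k,1],[3,97]); xs.append(b);cs.append((lo+hi)/2);ws.append(hi-lo)
        a,b=np.polyfit(xs,cs,1)
        dz=np.median(q[s,2]-zr[s]); dx=-dz/t
        d=np.array([dx,b]); c,sn=np.cos(p[2]),np.sin(p[2])
        p[:2]+=.6*np.array([c*d[0]-sn*d[1],sn*d[0]+c*d[1]]); p[2]+=.6*np.arctan(a)
    A=np.c_[q[s,0],q[s,1],np.ones(s.sum())]; co=np.linalg.lstsq(A,q[s,2],rcond=None)[0]
    return p,s.sum(),np.array(ws).round(3),np.degrees(np.arctan(co[:2])).round(1),q
E
python3 - <<'E'
from fit import *
R=np.radians
for n in("top","side"):
    W=np.load(n+"_W.npy");px=np.load(n+"_px.npy")
    P=plaque(W,px,.108,(.525,-.09)); 
    hull=P[:,:2].astype(np.float32)*1000
    print(n,"plaque",len(P),cv2.minAreaRect(hull),np.median(P[:,2]).round(4))
    best=None
    for nm,p0 in(("L",(.532,.335,R(171.5))),("R",(.484,-.32,R(193)))):
        p,k,ws,sl,q=stand(W,p0); print(n,nm,p[:2].round(4),np.degrees(p[2]).round(2),k,ws,sl)
        # ledge: z>rest+.004 at low x
        zr=.030+(q[:,0]+.045)*np.tan(R(25))
        k=(q[:,2]>zr+.006)&(q[:,0]<-.02)
        print("  ledge/lugs x",np.percentile(q[k,0],[3,50,97]).round(4),"y",np.percentile(q[k,1],[2,98]).round(4), "top x",np.percentile(q[q[:,2]>.06][:,0],[98]).round(4))
E
```

```text
top plaque 769 ((531.3445434570312, -88.10115051269531), (109.54931640625, 71.93287658691406), 17.98795509338379) 0.1165
top L [0.5317 0.3347] 171.75 330 [0.041 0.043 0.043 0.041 0.042 0.042 0.042 0.043 0.042 0.042] [24.7 -0.2]
  ledge/lugs x [-0.0561 -0.0494 -0.0338] y [-0.04  0.04] top x [0.042]
top R [ 0.4838 -0.3216] 194.9 350 [0.042 0.041 0.042 0.041 0.042 0.041 0.042 0.042 0.041 0.039] [24.6 -0.1]
  ledge/lugs x [-0.0573 -0.0502 -0.0358] y [-0.0383  0.0403] top x [0.0406]
side plaque 823 ((531.3474731445312, -88.4142074584961), (110.87615203857422, 72.81499481201172), 18.3823299407959) 0.1172
side L [0.5346 0.3339] 172.81 195 [0.04  0.042 0.043 0.045 0.043 0.043 0.044 0.043 0.042 0.039] [24.9 -1.6]
  ledge/lugs x [-0.0531 -0.0456 -0.0323] y [-0.0402  0.0411] top x [0.045]
side R [ 0.4838 -0.32  ] 193.15 477 [0.043 0.044 0.041 0.044 0.042 0.042 0.043 0.041 0.042 0.043] [24.8 -1.5]
  ledge/lugs x [-0.0555 -0.0478 -0.034 ] y [-0.0391  0.0396] top x [0.0434]
```

```bash
python3 -m crank '[[[10,-25,15],[0,0,2]],[[15,-34,15],[0,0,2]],[[15,-34,5],[0,0,2]],[[15,-34,5],[0,0,2]],[[15,-34,0],[0,0,2]],[[15,-34,0],[0,0,2]],[[15,-34,0],[0,0,2]],[[15,-34,0],[0,0,2]]]' 100 50
python3 -m crank '[[[15,-34,0],[0,0,2]],[[15,-34,0],[0,0,2]],[[15,-34,0],[0,0,2]],[[15,-34,0],[0,0,2]],[[15,-34,0],[0,0,2]],[[15,-34,0],[0,0,2]],[[15,-34,0],[0,0,2]],[[15,-34,0],[0,0,2]]]'
python3 -m crank '[[[15,-34,0],[0,0,2]],[[15,-34,0],[0,0,2]],[[11,-29,0],[0,0,2]],[[5,-10,0],[0,0,2.7]],[[0,0,0],[0,0,0]],[[0,0,0],[0,0,0]]]'
```

```text
time_s: 2.37
ee_pos: [0.3558, 0.3122, 0.2498]
tcp_rot: [180.0, 0.0, 173.5]
wrist_force: [1.9, 0.7, 0.5]
finger_gap: 0.0855
time_s: 3.03
ee_pos: [0.4759, 0.0402, 0.2499]
tcp_rot: [180.0, 0.1, -170.5]
wrist_force: [1.5, 0.3, 0.4]
finger_gap: 0.0853
time_s: 3.53
ee_pos: [0.5213, -0.0654, 0.2493]
tcp_rot: [180.0, -0.0, -162.1]
wrist_force: [0.8, 0.3, -0.1]
finger_gap: 0.0852
```

```bash
python3 -m crank '[[[5,-25,-10],[0,0,0]],[[0,0,-30],[0,0,0]],[[0,0,-30],[0,0,0]],[[0,0,-25],[0,0,0]],[[0,0,0],[0,0,0]],[[0,0,0],[0,0,0]]]'
python3 - <<'E'
from h import *
S={n:snapshot(n) for n in("top","side")}
a=cv2.resize(S["top"]["pixels"][150:270,290:410],None,fx=3.3,fy=3.3,interpolation=cv2.INTER_CUBIC)
b=cv2.resize(S["side"]["pixels"][150:270,255:375],None,fx=3.3,fy=3.3,interpolation=cv2.INTER_CUBIC)
cv2.imwrite("pics/g1.png",np.hstack([a,b])[:,:,::-1])
E
```

```text
time_s: 4.03
ee_pos: [0.5256, -0.0885, 0.1541]
tcp_rot: [179.9, -0.1, -161.9]
wrist_force: [0.3, -0.1, 1.0]
finger_gap: 0.0856
```

View pics/g1.png

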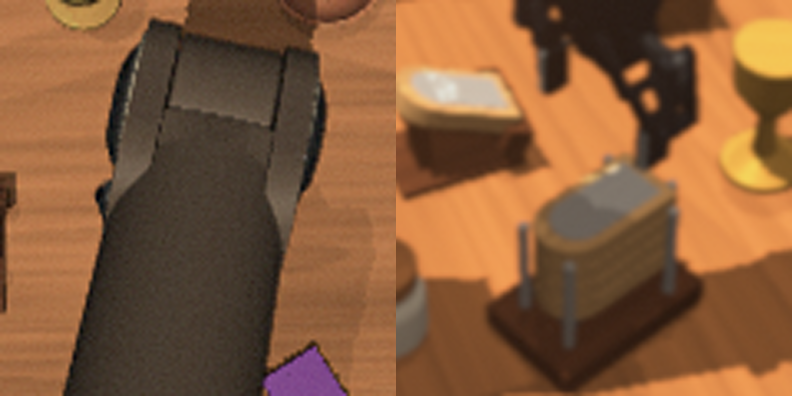

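```bash
python3 -m crank '[[[0,-1,-25],[0,0,0]],[[0,0,-20],[0,0,0]],[[0,0,-6.5],[0,0,0]],[[0,0,0],[0,0,0]],[[0,0,0],[0,0,0]]]'
python3 -m crank '[[[0,0,0],[0,0,0]],[[0,0,0],[0,0,0]],[[0,0,0],[0,0,0]],[[0,0,0],[0,0,0]],[[0,0,0],[0,0,0]],[[0,0,0],[0,0,0]]]' 0 30
```

```text
time_s: 4.55
ee_pos: [0.5273, -0.091, 0.1044]
tcp_rot: [-180.0, 0.1, -161.9]
wrist_force: [0.9, 0.2, -0.4]
finger_gap: 0.0857
time_s: 5.05
ee_pos: [0.5265, -0.0911, 0.1032]
tcp_rot: [-180.0, 0.0, -161.9]
wrist_force: [-0.1, -0.2, 0.3]
finger_gap: 0.012
```

```bash
cat > look.py <<'E'
import sys
from h import *
S={n:snapshot(n) for n in("top","side")}
x,y,z=map(float,sys.argv[2:5]); r=int(sys.argv[5]) if len(sys.argv)>5 else 60
o=[]
for n in S:
    u,v=proj(S[n],[x,y,z])[0].astype(int); u=min(max(u,r),640-r); v=min(max(v,r),400-r)
    o.append(cv2.resize(S[n]["pixels"][v-r:v+r,u-r:u+r],(396,396),interpolation=cv2.INTER_CUBIC))
    print(n,"crop origin",u-r,v-r)
cv2.imwrite("pics/"+sys.argv[1]+".png",np.hstack(o)[:,:,::-1])
s=state(); print(s["time_s"],s["finger_gap"],s["ee_pos"].round(4),s["wrist_force"].round(2))
E
python3 look.py g2 .526 -.09 .11
```

```text
top crop origin 288 147
side crop origin 256 154
5.15 0.00021111791269285936 [ 0.5264 -0.0911  0.103 ] [-0.28  0.61  0.18]
```

View pics/g2.png

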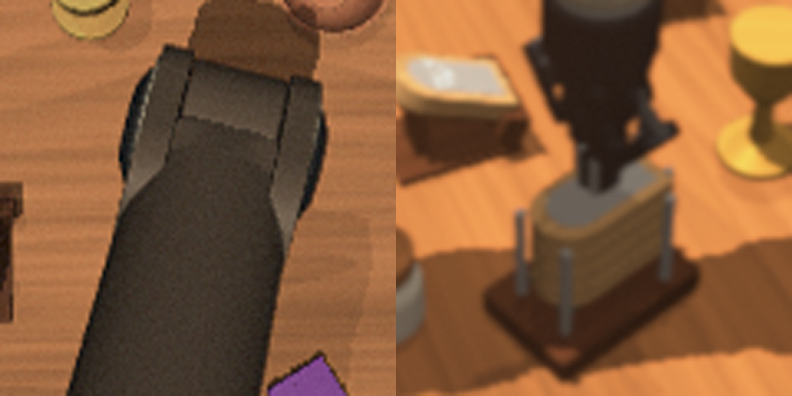

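The fingers shut above the plaque and pushed the soft stack down, because they were too shallow. I raise, open and check the stack.

```bash
python3 -m crank '[[[0,0,15],[0,0,0]],[[0,0,30],[0,0,0]],[[0,0,10],[0,0,0]],[[0,0,0],[0,0,0]]]' 
python3 -m crank '[[[0,0,0],[0,0,0]],[[0,0,0],[0,0,0]],[[0,0,0],[0,0,0]],[[0,0,0],[0,0,0]]]' 100
python3 look.py g3 .526 -.09 .11
python3 - <<'E'
from h import *
s=snapshot("side");W=cloud(s)
m=(np.hypot(W[...,0]-.526,W[...,1]+.09)<.045)&(W[...,2]>.08)&(W[...,2]<.135)
P=W[m];print(len(P),np.percentile(P[:,2],[5,25,50,75,95]).round(4))
c=np.cos(np.radians(18));sn=np.sin(np.radians(18))
k=P[:,2]>.108;P=P[k]
A=np.c_[P[:,:2]-[.526,-.09],np.ones(len(P))];print(np.linalg.lstsq(A,P[:,2],rcond=None)[0].round(4))
# finger points
m=(np.hypot(W[...,0]-.526,W[...,1]+.09)<.07)&(W[...,2]>.14)&(W[...,2]<.25)
Q=W[m]; 
print("lowest finger",np.percentile(Q[:,2],[1,5]),Q[Q[:,2]<np.percentile(Q[:,2],4)].mean(0))
E
```

```text
time_s: 5.48
ee_pos: [0.5282, -0.0915, 0.1606]
tcp_rot: [-179.9, 0.3, -161.9]
wrist_force: [0.2, -0.6, -0.6]
finger_gap: 0.0001
time_s: 5.82
ee_pos: [0.5258, -0.091, 0.157]
tcp_rot: [180.0, -0.1, -161.9]
wrist_force: [1.0, 0.8, 0.9]
finger_gap: 0.0482
top crop origin 288 147
side crop origin 256 154
5.9167 0.06272188949000965 [ 0.526  -0.0911  0.1573] [-0.4  -0.4   0.85]
923 [0.0874 0.1107 0.1167 0.1181 0.1196]
[-0.0091  0.0416  0.1171]
lowest finger [0.18786003 0.19339458] [ 0.51917296 -0.07221844  0.18911698]
```

View pics/g3.png

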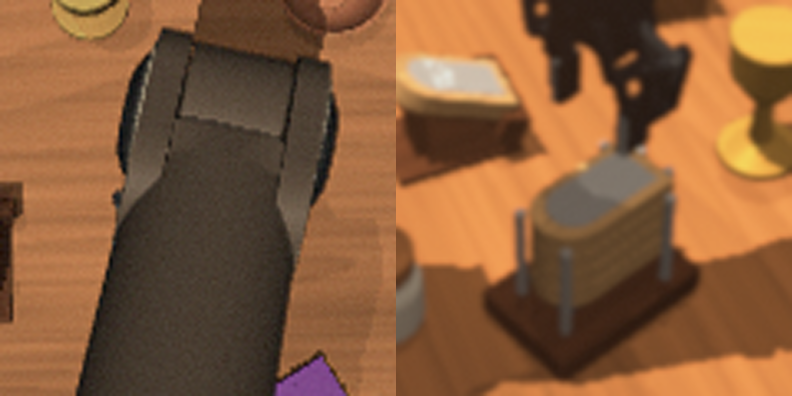

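Run:
```python
from h import *
s=snapshot("side"); st=state(); p=st["ee_pos"]; print(st["finger_gap"],p)
yaw=np.radians(-161.9); y=np.array([np.sin(yaw),-np.cos(yaw),0])
im=s["pixels"][:,:,::-1].copy(); K=6; u0,v0=265,130
im=cv2.resize(im[v0:v0+90,u0:u0+110],None,fx=K,fy=K,interpolation=cv2.INTER_CUBIC)
def mk(P,c):
    q=proj(s,P)[0]; q=((q-[u0,v0]+.5)*K).astype(int); cv2.circle(im,tuple(int(i) for i in q),3,c,-1)
mk(p,(0,0,255))
for sg in(1,-1):
    for h,c in((0,(0,255,0)),(.013,(255,0,0)),(.03,(0,255,255))): mk(p+sg*y*.0425+[0,0,h],c)
cv2.imwrite("pics/f1.png",im)
W=cloud(s)
for z0 in np.arange(.12,.24,.01):
    m=(W[...,2]>z0)&(W[...,2]<z0+.01); d=W[...,:2]-p[:2]
    ly=d@y[:2]; lx=d@np.array([np.cos(yaw),np.sin(yaw)])
    m&=(np.abs(lx)<.03)&(np.abs(ly)<.07)&(np.abs(ly)>.03)
    print(z0.round(2),m.sum(),np.percentile(ly[m],[2,30,70,98]).round(3) if m.sum() else'')
```

```text
0.0767975727074171 [ 0.52620305 -0.09107177  0.15758796]
0.12 0 
0.13 0 
0.14 0 
0.15 0 
0.16 0 
0.17 0 
0.18 7 [-0.04   0.02   0.036  0.037]
0.19 53 [-0.048 -0.036  0.036  0.042]
0.2 76 [-0.048 -0.042  0.036  0.05 ]
0.21 67 [-0.049 -0.041  0.036  0.048]
0.22 57 [-0.048  0.033  0.037  0.042]
0.23 88 [-0.066 -0.045  0.039  0.06 ]
```

View pics/f1.png

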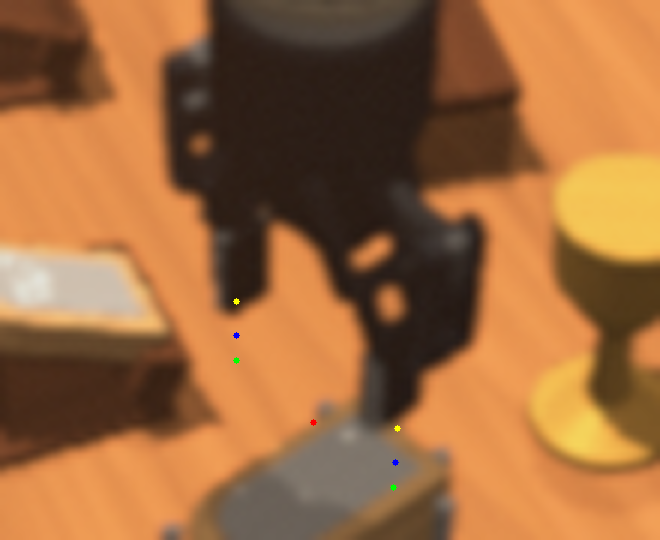

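```bash
python3 -m crank '[[[0,1,-30],[0,0,0]],[[0,0,-25],[0,0,0]],[[0,0,-15],[0,0,0]],[[0,0,0],[0,0,0]],[[0,0,0],[0,0,0]],[[0,0,0],[0,0,0]]]' 72 30
cat > tips.py <<'E'
from h import *
import sys
n=sys.argv[1]; yd=float(sys.argv[2]) 
s=snapshot("side"); st=state(); p=st["ee_pos"]; print(st["finger_gap"],p)
yaw=np.radians(yd); y=np.array([np.sin(yaw),-np.cos(yaw),0]); g=st["finger_gap"]/2
K=6; u,v=proj(s,p)[0].astype(int); u0,v0=u-55,v-45
im=cv2.resize(s["pixels"][v0:v0+90,u0:u0+110,::-1],None,fx=K,fy=K,interpolation=cv2.INTER_CUBIC)
cl=im.copy()
for sg in(1,-1):
    for h,c in((0,(0,255,0)),(.013,(255,0,0)),(.02,(0,0,255)),(.03,(0,255,255))):
        q=((proj(s,p+sg*y*g+[0,0,h])[0]-[u0,v0]+.5)*K).astype(int); cv2.circle(im,tuple(int(i) for i in q),3,c,-1)
cv2.imwrite("pics/"+n+".png",im)
E
python3 tips.py f2 -161.9
```

```text
time_s: 6.52
ee_pos: [0.527, -0.0904, 0.0889]
tcp_rot: [-180.0, 0.1, -161.9]
wrist_force: [0.1, -0.6, -0.3]
finger_gap: 0.0617
0.061359095663352146 [ 0.52729806 -0.0903249   0.08919141]
```

View pics/f2.png

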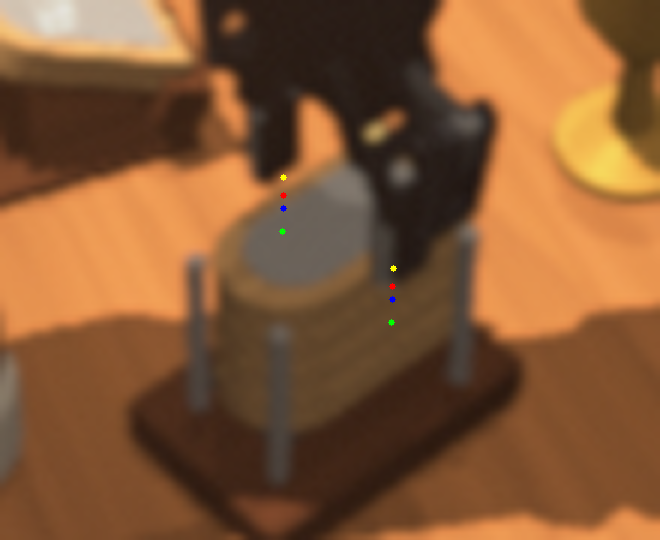

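```bash
python3 -m crank '[[[0,0,-8],[0,0,0]],[[0,0,0],[0,0,0]],[[0,0,0],[0,0,0]]]' 
python3 tips.py f3 -161.9
```

```text
time_s: 6.82
ee_pos: [0.5263, -0.09, 0.08]
tcp_rot: [180.0, 0.0, -161.9]
wrist_force: [-0.2, 0.2, -0.2]
finger_gap: 0.0614
0.06134656263554222 [ 0.52644573 -0.09005374  0.08016087]
```

View pics/f3.png

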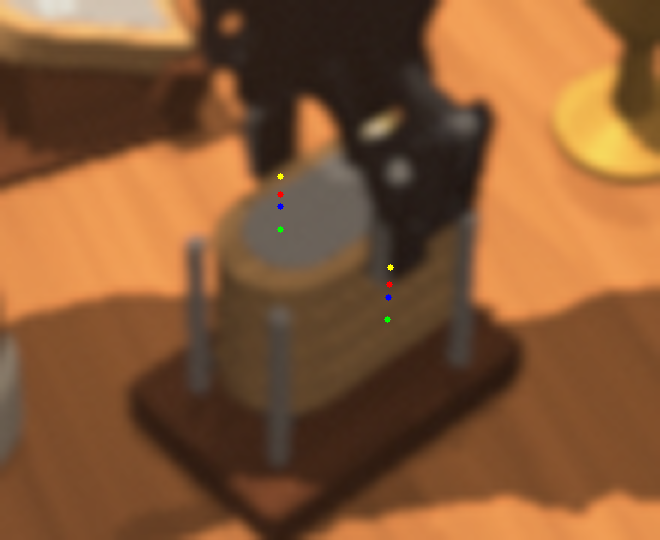

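```bash
cat > ov.py <<'E'
from h import *
import sys
n=sys.argv[1]; top=float(sys.argv[2])
s=snapshot("side"); c=np.array([.5263,-.0897,0]); K=7
a=np.radians(198.1); X=np.array([np.cos(a),np.sin(a),0]);Y=np.array([-np.sin(a),np.cos(a),0])
u,v=proj(s,c+[0,0,.1])[0].astype(int); u0,v0=u-50,v-40
im=cv2.resize(s["pixels"][v0:v0+80,u0:u0+100,::-1],None,fx=K,fy=K,interpolation=cv2.INTER_CUBIC)
im=cv2.convertScaleAbs(im,alpha=1.4,beta=25)
for k in range(0,5):
    z=top-.018*k
    t=np.linspace(-90,90,30)*np.pi/180
    pts=[[-.05,.027],[-.05,-.027]]+[[.023+.027*np.cos(q),.027*np.sin(q)] for q in t]+[[-.05,.027]]
    P=np.array([c+X*p[0]+Y*p[1]+[0,0,z] for p in pts])
    q=((proj(s,P)-[u0,v0]+.5)*K).astype(int)
    cv2.polylines(im,[q],False,[(0,0,255),(0,255,0),(255,0,0),(0,255,255),(255,0,255)][k],1)
cv2.imwrite("pics/"+n+".png",im)
E
python3 ov.py o1 .117
```

```text
(no output)
```

View pics/o1.png

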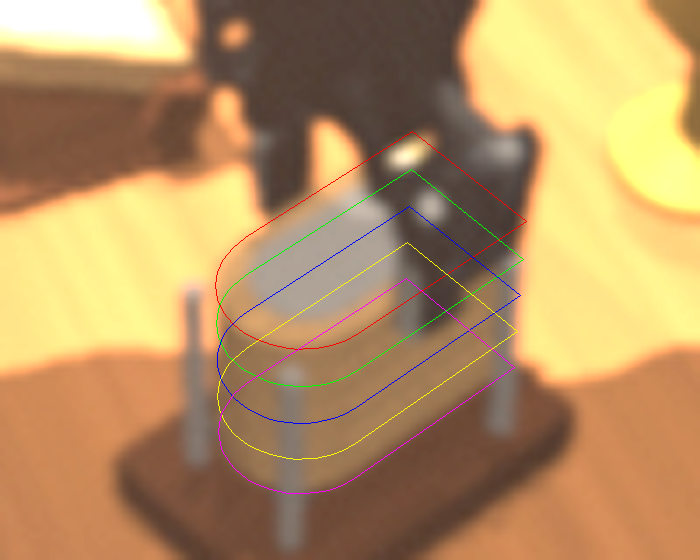

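```bash
python3 -m crank '[[[0,0,2],[0,0,0]],[[0,0,0],[0,0,0]],[[0,0,0],[0,0,0]],[[0,0,0],[0,0,0]]]' 0 30
python3 ov.py o2 .117
```

```text
time_s: 7.25
ee_pos: [0.5264, -0.0901, 0.0821]
tcp_rot: [180.0, 0.0, -161.9]
wrist_force: [-0.6, 1.0, -0.3]
finger_gap: 0.0527
```

View pics/o2.png

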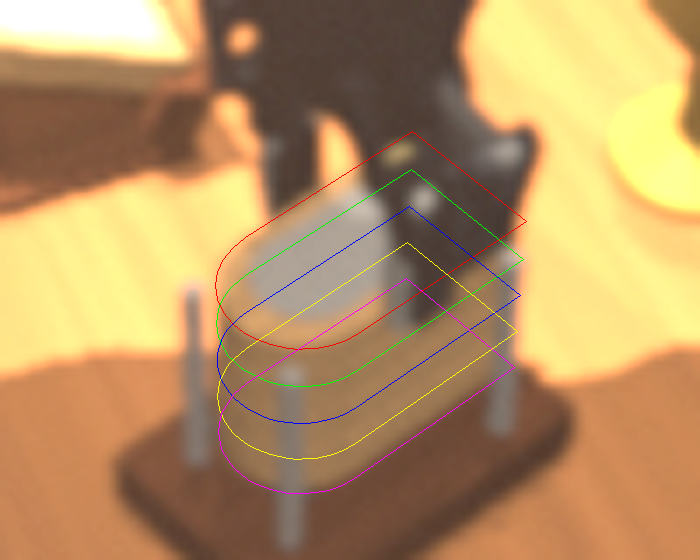

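```bash
python3 -m crank '[[[0,0,0],[0,0,0]],[[0,0,6],[0,0,0]],[[0,0,10],[0,0,0]],[[0,0,12],[0,0,0]],[[0,0,12],[0,0,0]],[[0,0,12],[0,0,0]],[[0,0,0],[0,0,0]],[[0,0,0],[0,0,0]]]' 0 60
python3 ov.py o3 .117
```

```text
time_s: 7.97
ee_pos: [0.5269, -0.0901, 0.1349]
tcp_rot: [-180.0, 0.1, -161.9]
wrist_force: [-0.7, 1.2, -1.3]
finger_gap: 0.0521
```

View pics/o3.png

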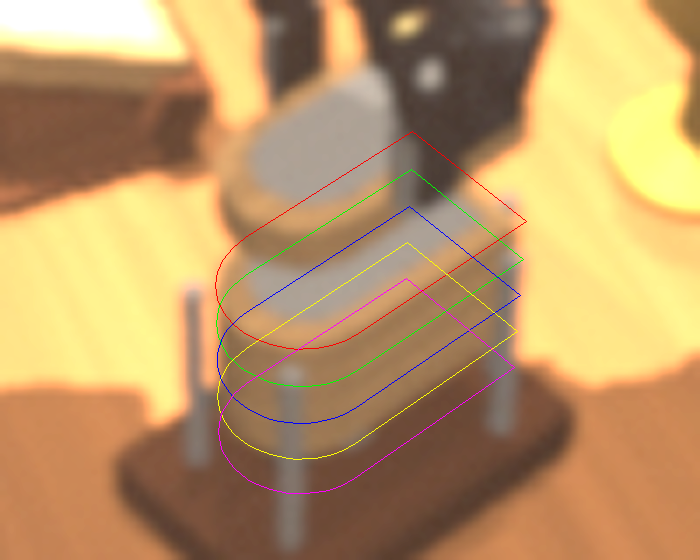

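```bash
python3 -m crank '[[[0,0,30],[0,0,0]],[[0,0,35],[0,0,0]],[[0,15,15],[0,0,-2]],[[0,30,0],[0,0,-2]],[[0,35,0],[0,0,-2]],[[0,35,0],[0,0,-2]],[[0,35,0],[0,0,-2]],[[0,35,0],[0,0,-2]]]'
python3 -m crank '[[[0,35,0],[0,0,-2]],[[0,35,0],[0,0,-2]],[[0,35,0],[0,0,-2]],[[0,35,0],[0,0,-2]],[[0,35,0],[0,0,-2]],[[0,35,0],[0,0,-2]],[[0,20,0],[0,0,-2]],[[4,10,0],[0,0,-0.1]]]'
python3 -m crank '[[[0,0,-10],[0.6,4.4,0]],[[0,0,-10],[0.9,6.2,0]],[[0,0,-10],[0.9,6.2,0]],[[0,0,-10],[0.9,6.2,0]],[[0,0,0],[0.2,1.75,0]],[[0,0,0],[0,0,0]],[[0,0,0],[0,0,0]]]'
```

```text
time_s: 8.68
ee_pos: [0.5256, 0.0964, 0.2132]
tcp_rot: [-180.0, -0.1, -174.0]
wrist_force: [-0.0, -0.7, -1.9]
finger_gap: 0.0521
time_s: 9.35
ee_pos: [0.5281, 0.3393, 0.2123]
tcp_rot: [-180.0, -0.2, 172.2]
wrist_force: [0.3, 0.7, -2.9]
finger_gap: 0.0518
time_s: 9.93
ee_pos: [0.5311, 0.3335, 0.1724]
tcp_rot: [-179.9, -25.0, 171.8]
wrist_force: [-0.4, 0.2, -1.1]
finger_gap: 0.0518
```

```bash
cat > held.py <<'E'
from h import *
import sys
from scipy.spatial.transform import Rotation as Ro
n=sys.argv[1]; off=float(sys.argv[2]); SX,SY,SYAW=map(float,sys.argv[3:6])
flip=float(sys.argv[6]) # +1 if tool x = plaque x
st=state(); p=st["ee_pos"]; r=Ro.from_euler("xyz",st["tcp_rot"],degrees=True).as_matrix()
print(p.round(4),st["tcp_rot"].round(2),st["wrist_force"].round(1),st["finger_gap"])
Z=-r[:,2]; X=r[:,0]*flip; Y=np.cross(Z,X)
dx=float(sys.argv[7]) if len(sys.argv)>7 else 0
cen=p+off*Z+dx*X
t=np.radians(np.linspace(-90,90,30))
pts=[[-.05,.027],[-.05,-.027]]+[[.023+.027*np.cos(q),.027*np.sin(q)] for q in t]+[[-.05,.027]]
a=np.radians(SYAW); sx=np.array([np.cos(a),np.sin(a),0]); sy=np.array([-sx[1],sx[0],0])
T=np.radians(25); ux=sx*np.cos(T)+[0,0,np.sin(T)]; nz=-sx*np.sin(T)+[0,0,np.cos(T)]
L=np.array([SX,SY,0])-.045*sx+[0,0,.03]
rest=[L+sy*w*.022+ux*l for w,l in((1,0),(-1,0),(-1,.092),(1,.092),(1,0))]
d=cen-(L+.05*ux+.009*nz)
print("centre minus seated: upslope %.1f lateral %.1f normal %.1f mm"%tuple(1000*np.array([d@ux,d@sy,d@nz])), " world",(-1000*d).round(1),"to go")
print("angle err", np.degrees(Ro.from_matrix(np.c_[ux,sy,nz]@np.c_[X,Y,Z].T).as_rotvec()).round(2),"world rotvec to go")
o=[]
for k in("side","top"):
    s=snapshot(k);K=5; u,v=proj(s,cen)[0].astype(int); u0,v0=max(u-39,0),max(v-39,0)
    im=cv2.resize(s["pixels"][v0:v0+78,u0:u0+78,::-1],None,fx=K,fy=K,interpolation=cv2.INTER_CUBIC)
    im=cv2.convertScaleAbs(im,alpha=1.3,beta=20); cl=im.copy()
    for z,c in((.009,(0,0,255)),(-.009,(0,255,0))):
        P=np.array([cen+X*q[0]+Y*q[1]+Z*z for q in pts])
        cv2.polylines(im,[((proj(s,P)-[u0,v0]+.5)*K).astype(int)],False,c,1)
    cv2.polylines(im,[((proj(s,np.array(rest))-[u0,v0]+.5)*K).astype(int)],False,(255,255,0),1)
    o.append(np.vstack([im]))
    if k=="side": keep=cl
cv2.imwrite("pics/"+n+".png",np.hstack(o))
E
python3 held.py h1 .026 .5325 .3345 172 1
```

```text
[0.5311 0.3335 0.1724] [-179.91  -25.    171.84] [-0.4  0.2 -1.1] 0.05180789810380025
centre minus seated: upslope 52.1 lateral 1.2 normal 126.6 mm  world [  -6.1    2.1 -136.7] to go
angle err [ 0.08 -0.01  0.12] world rotvec to go
```

View pics/h1.png

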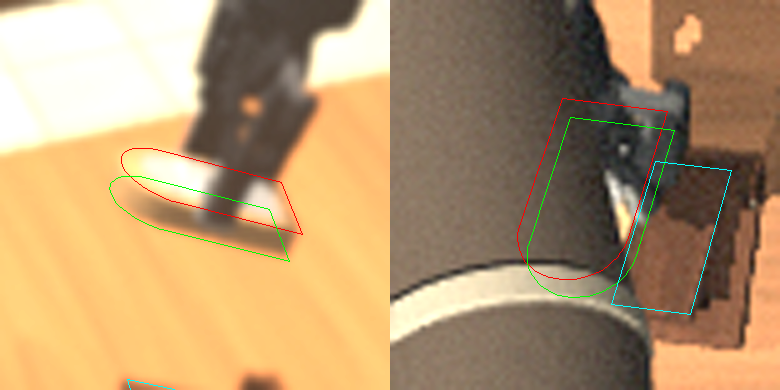

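```bash
sed -i 's/alpha=1.3,beta=20/alpha=0.9,beta=0/' held.py
sed -i 's/o.append(np.vstack(\[im\]))/o.append(im) if k=="top" else o.extend([cv2.convertScaleAbs(s["pixels"][v0:v0+78,u0:u0+78,::-1].repeat(5,0).repeat(5,1),alpha=.8),im])/; s/cv2.imwrite("pics\/"+n+".png",np.hstack(o))/cv2.imwrite("pics\/"+n+".png",np.hstack(o[:2]))/' held.py
python3 held.py h2 .026 .5325 .3345 172 1
python3 - <<'E'
from h import *
px=np.load("top_px.npy"); s=snapshot("top")
o=[]
for SX,SY,YW in((.5325,.3345,172),(.4838,-.321,194)):
    a=np.radians(YW); sx=np.array([np.cos(a),np.sin(a),0]); sy=np.array([-sx[1],sx[0],0])
    T=np.radians(25); ux=sx*np.cos(T)+[0,0,np.sin(T)]
    L=np.array([SX,SY,0])-.045*sx+[0,0,.03]
    rest=np.array([L+sy*w*.022+ux*l for w,l in((1,0),(-1,0),(-1,.092),(1,.092),(1,0))])
    u,v=proj(s,[SX,SY,.05])[0].astype(int);K=7;u0,v0=u-28,v-28
    im=cv2.resize(px[v0:v0+56,u0:u0+56,::-1],None,fx=K,fy=K,interpolation=cv2.INTER_CUBIC)
    im=cv2.convertScaleAbs(im,alpha=1.8,beta=20)
    cv2.polylines(im,[((proj(s,rest)-[u0,v0]+.5)*K).astype(int)],False,(255,255,0),1); o.append(im)
cv2.imwrite("pics/st.png",np.hstack(o))
E
```

```text
[0.5303 0.3352 0.1747] [179.92 -24.89 172.05] [-0.5  0.1 -2.2] 0.052060477816504344
centre minus seated: upslope 54.0 lateral -0.3 normal 128.1 mm  world [  -5.2    0.4 -139. ] to go
angle err [-0.06  0.12 -0.01] world rotvec to go
```

View pics/h2.png

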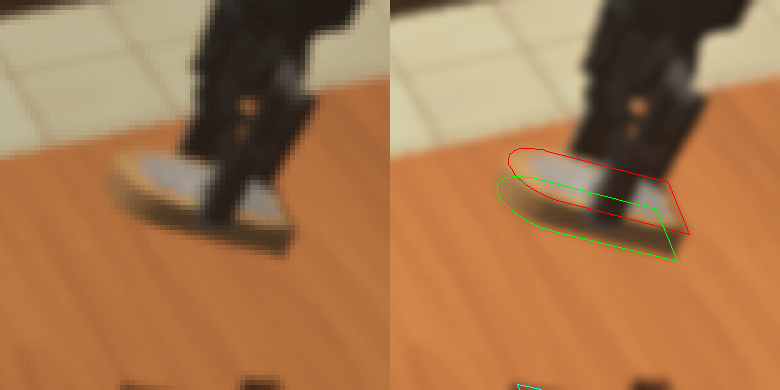

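View pics/st.png

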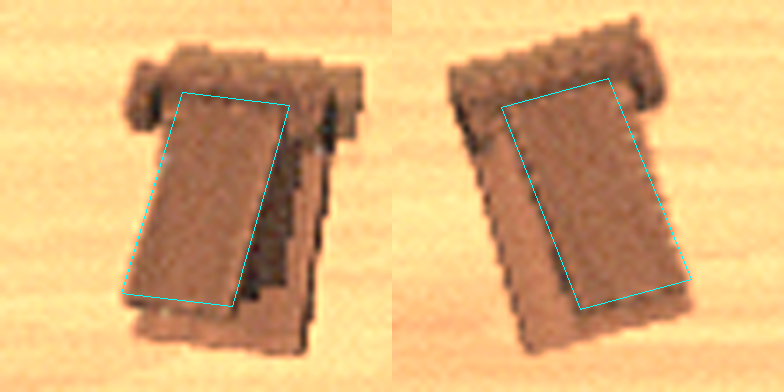

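```bash
python3 -m crank '[[[-1,0,-30],[0,0,0]],[[-1,0,-30],[0,0,0]],[[-1,0,-30],[0,0,0]],[[-1,0,-20],[0,0,0]],[[0,0,-8],[0,0,0]],[[0,0,0],[0,0,0]],[[0,0,0],[0,0,0]]]'
python3 held.py h3 .026 .5325 .3345 172 1
```

```text
time_s: 10.77
ee_pos: [0.5267, 0.3355, 0.0573]
tcp_rot: [179.9, -24.9, 172.0]
wrist_force: [-0.2, -0.1, -1.5]
finger_gap: 0.0521
[0.5267 0.3355 0.0573] [179.93 -24.93 172.04] [-0.2 -0.1 -1.5] 0.05206599113402137
centre minus seated: upslope 7.6 lateral -0.2 normal 20.2 mm  world [ -1.6   0.1 -21.6] to go
angle err [-0.05  0.08 -0.01] world rotvec to go
```

View pics/h3.png

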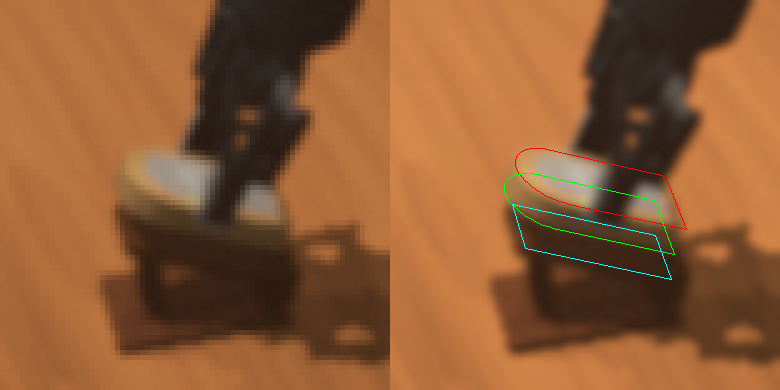

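```bash
python3 -m crank '[[[-3,0.4,-6.3],[0,0,0]],[[-2.5,0.3,-5.4],[0,0,0]],[[-0.8,0.1,-1.8],[0,0,0]],[[0,0,0],[0,0,0]],[[0,0,0],[0,0,0]]]'
python3 -m crank '[[[-0.8,0.1,-1.8],[0,0,0]],[[0,0,0],[0,0,0]],[[0,0,0],[0,0,0]]]'
python3 -m crank '[[[-0.8,0.1,-1.8],[0,0,0]],[[0,0,0],[0,0,0]],[[0,0,0],[0,0,0]]]'
```

```text
time_s: 11.28
ee_pos: [0.5199, 0.3357, 0.0424]
tcp_rot: [180.0, -25.0, 172.0]
wrist_force: [0.1, -0.4, -2.3]
finger_gap: 0.0518
time_s: 11.53
ee_pos: [0.5193, 0.3358, 0.0407]
tcp_rot: [180.0, -25.0, 172.0]
wrist_force: [0.2, -0.3, -2.5]
finger_gap: 0.0518
time_s: 11.78
ee_pos: [0.5184, 0.3359, 0.0388]
tcp_rot: [180.0, -25.0, 172.0]
wrist_force: [-1.1, -0.2, -2.1]
finger_gap: 0.0517
```

```bash
python3 -m crank '[[[-0.4,0.05,-0.9],[0,0,0]],[[0,0,0],[0,0,0]],[[0,0,0],[0,0,0]]]'
python3 -m crank '[[[-0.4,0.05,-0.9],[0,0,0]],[[0,0,0],[0,0,0]],[[0,0,0],[0,0,0]]]'
python3 held.py h4 .026 .5325 .3345 172 1
```

```text
time_s: 12.03
ee_pos: [0.5184, 0.3359, 0.0386]
tcp_rot: [180.0, -25.0, 172.0]
wrist_force: [1.2, -1.3, 4.5]
finger_gap: 0.0518
time_s: 12.28
ee_pos: [0.5184, 0.336, 0.0385]
tcp_rot: [179.9, -24.9, 172.0]
wrist_force: [1.7, -1.9, 8.4]
finger_gap: 0.0518
[0.5184 0.336  0.0385] [179.93 -24.93 171.99] [ 1.7 -1.9  8.4] 0.0517594940247938
centre minus seated: upslope 7.2 lateral 0.5 normal -0.3 mm  world [ 6.7 -0.4 -2.8] to go
angle err [-0.05  0.08  0.04] world rotvec to go
```

View pics/h4.png

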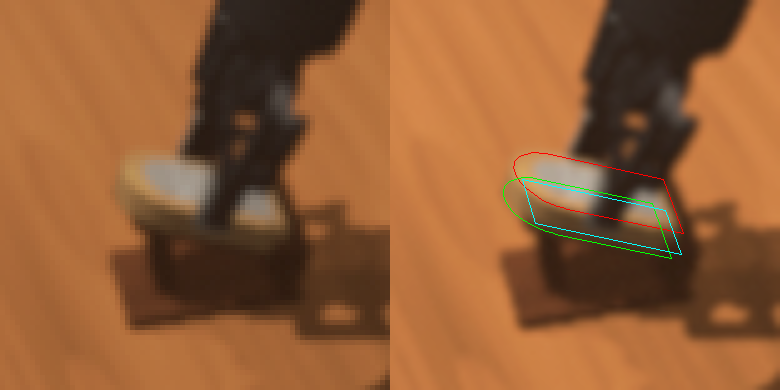

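```bash
python3 -m crank '[[[0.6,-0.1,1.4],[0,0,0]],[[1.8,-0.25,-0.85],[0,0,0]],[[1.8,-0.25,-0.85],[0,0,0]],[[0.9,-0.1,-0.4],[0,0,0]],[[0,0,0],[0,0,0]],[[0,0,0],[0,0,0]]]'
python3 -m crank '[[[0.9,-0.1,-0.4],[0,0,0]],[[0,0,0],[0,0,0]],[[0,0,0],[0,0,0]]]'
```

```text
time_s: 12.88
ee_pos: [0.5228, 0.3356, 0.0365]
tcp_rot: [180.0, -25.0, 172.0]
wrist_force: [-0.2, 0.4, 4.7]
finger_gap: 0.0518
time_s: 13.13
ee_pos: [0.5228, 0.3356, 0.0365]
tcp_rot: [180.0, -25.1, 172.0]
wrist_force: [-3.5, 0.5, 7.4]
finger_gap: 0.052
```

```bash
python3 -m crank '[[[0.9,-0.1,-0.4],[0,0,0]],[[0,0,0],[0,0,0]],[[0,0,0],[0,0,0]]]'
python3 -m crank '[[[0.9,-0.1,-0.4],[0,0,0]],[[0,0,0],[0,0,0]],[[0,0,0],[0,0,0]]]'
```

```text
time_s: 13.38
ee_pos: [0.5228, 0.3356, 0.0365]
tcp_rot: [180.0, -25.2, 172.0]
wrist_force: [-4.7, 0.1, 10.5]
finger_gap: 0.0519
time_s: 13.63
ee_pos: [0.5227, 0.3356, 0.0365]
tcp_rot: [-180.0, -25.3, 172.0]
wrist_force: [-8.8, -1.2, 12.9]
finger_gap: 0.052
```

```bash
python3 -m crank '[[[-2,0.25,1],[0,0,0]],[[0.3,0,0.6],[0,0,0]],[[0,0,0],[0,0,0]],[[0,0,0],[0,0,0]]]'
python3 -m crank '[[[0,0,0],[0,0,0]],[[0,0,0],[0,0,0]],[[0,0,0],[0,0,0]],[[0,0,0],[0,0,0]]]' 85
python3 held.py h5 .026 .5325 .3345 172 1
```

```text
time_s: 13.97
ee_pos: [0.5228, 0.3356, 0.0365]
tcp_rot: [180.0, -25.1, 172.0]
wrist_force: [-5.3, 1.2, 2.5]
finger_gap: 0.0519
time_s: 14.3
ee_pos: [0.5245, 0.3348, 0.0366]
tcp_rot: [-180.0, -24.9, 171.9]
wrist_force: [0.6, 0.1, -0.1]
finger_gap: 0.0726
[0.5245 0.3348 0.0366] [-180.    -24.94  171.94] [ 0.6  0.1 -0.1] 0.07258770513860109
centre minus seated: upslope 0.8 lateral 0.8 normal 0.6 mm  world [ 0.6  0.7 -0.9] to go
angle err [0.01 0.06 0.06] world rotvec to go
```

View pics/h5.png

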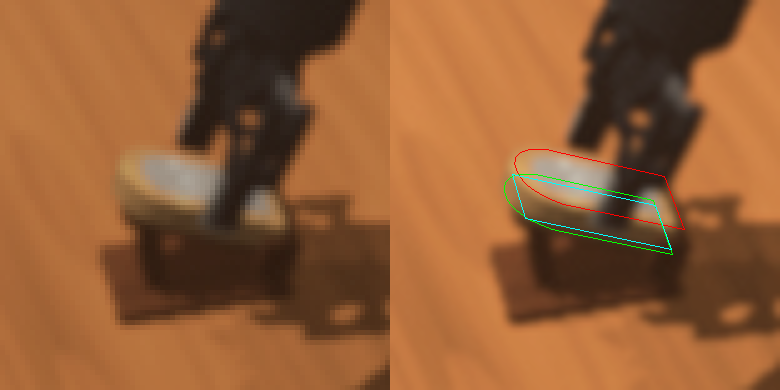

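```bash
python3 -m crank '[[[4.2,-0.6,9],[0,0,0]],[[8.4,-1.2,18],[0,0,0]],[[14.6,-2,31.7],[0,0,0]],[[14.6,-2,31.7],[0,0,0]],[[0,-20,30],[-0.9,-6.2,0]],[[-10,-30,10],[-0.9,-6.2,0]],[[-12,-30,0],[-0.9,-6.2,0]],[[-10,-30,0],[-0.9,-6.2,0]]]'
python3 -c "
from cell import state;s=state();print(s['qpos'].round(1),s['ee_pos'],s['tcp_rot'])"
```

```text
time_s: 15.07
ee_pos: [0.5348, 0.2184, 0.1692]
tcp_rot: [179.9, 0.5, 172.0]
wrist_force: [0.4, 0.0, 1.1]
finger_gap: 0.0727
[-42.8  21.4  20.3 102.5  -8.4  57.2  62.7] [0.53483023 0.21842019 0.16916638] [179.93030721   0.50649339 171.96477057]
```

```bash
python3 -m crank '[[[-2,-30,20],[0,-0.3,3]],[[-2,-36,10],[0,0,3]],[[-2,-36,0],[0,0,3]],[[-2,-36,0],[0,0,3]],[[0,-36,0],[0,0,3]],[[0,-36,0],[0,0,3]],[[0,-36,0],[0,0,3]],[[0,-36,0],[0,0,3]]]'
python3 -m crank '[[[0,-20,0],[0,0,2]],[[0,-6,0],[0,0,0]],[[0,0,0],[0,0,0]],[[0,0,0],[0,0,0]]]'
python3 - <<'E'
from h import *
S={n:snapshot(n) for n in("top","side")}
o=[]
for n in S:
    u,v=proj(S[n],[.532,.334,.05])[0].astype(int)
    o.append(cv2.resize(S[n]["pixels"][v-35:v+35,u-35:u+35,::-1],(390,390),interpolation=cv2.INTER_CUBIC))
cv2.imwrite("pics/pl1.png",np.hstack(o))
W=cloud(S["side"]); 
m=(np.hypot(W[...,0]-.526,W[...,1]+.09)<.03)&(W[...,2]>.1)&(W[...,2]<.13)
print("stack top",np.median(W[m][:,2]))
W=cloud(S["top"])
for k,c in(("placed",(.536,.334)),):
    m=(np.hypot(W[...,0]-c[0],W[...,1]-c[1])<.035)&(W[...,2]>.045); P=W[m]
    A=np.c_[P[:,:2]-c,np.ones(len(P))]; co=np.linalg.lstsq(A,P[:,2],rcond=None)[0]; print(k,len(P),co.round(3),"slope",np.degrees(np.arctan(np.hypot(*co[:2]))))
for k in("p1_foot","p1_top","p1_mid"):
    print(k,[(np.round(x["xyz"],3).tolist(),round(x["conf"],2)) for x in spot_point(S["top"],k)])
E
```

```text
time_s: 15.73
ee_pos: [0.5257, -0.0645, 0.1984]
tcp_rot: [-179.9, 0.5, -163.9]
wrist_force: [0.6, -0.2, -0.1]
finger_gap: 0.0726
time_s: 16.07
ee_pos: [0.5258, -0.0877, 0.1976]
tcp_rot: [-180.0, 0.4, -162.1]
wrist_force: [-0.0, 0.2, -0.7]
finger_gap: 0.0725
stack top 0.11746287441585251
placed 461 [-0.45   0.111  0.068] slope 24.846950617219097
p1_foot [([0.574, 0.332, 0.033], 0.77), ([0.619, -0.378, 0.01], 0.65), ([0.384, -0.169, 0.009], 0.56)]
p1_top [([0.306, -0.215, 0.012], 0.84), ([0.489, 0.341, 0.079], 0.8), ([0.577, 0.33, 0.034], 0.7), ([0.679, -0.454, 0.006], 0.69)]
p1_mid [([0.342, -0.197, 0.012], 0.89), ([0.535, 0.333, 0.056], 0.88), ([0.649, -0.418, 0.008], 0.77)]
```

View pics/pl1.png

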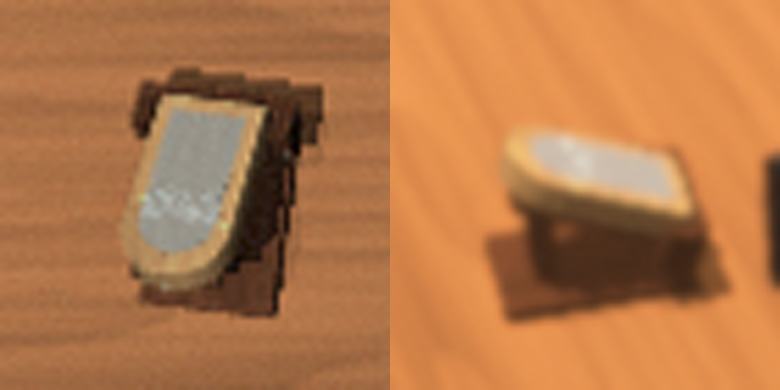

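```bash
python3 -m crank '[[[0.5,-2,-30],[-0.1,0.4,0]],[[0,0,-35],[0,0,0]],[[0,0,-30],[0,0,0]],[[0,0,-15],[0,0,0]],[[0,0,-5],[0,0,0]],[[0,0,0],[0,0,0]],[[0,0,0],[0,0,0]]]' 72 30
python3 ov.py o4 .117
```

```text
time_s: 16.9
ee_pos: [0.5267, -0.0903, 0.0829]
tcp_rot: [-180.0, -0.0, -162.0]
wrist_force: [1.1, -0.0, -0.3]
finger_gap: 0.062
```

View pics/o4.png

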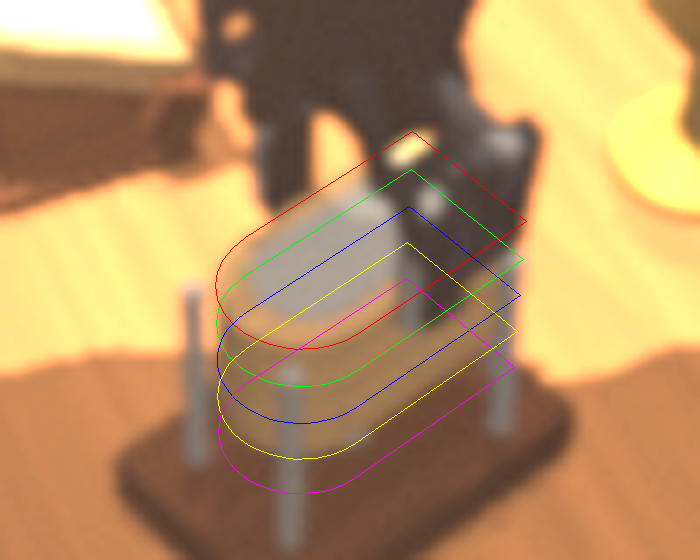

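```bash
python3 -m crank '[[[0,0,-0.8],[0,0,0]],[[0,0,0],[0,0,0]],[[0,0,0],[0,0,0]],[[0,0,0],[0,0,0]]]' 0 30
python3 -m crank '[[[0,0,0],[0,0,0]],[[0,0,6],[0,0,0]],[[0,0,10],[0,0,0]],[[0,0,12],[0,0,0]],[[0,0,12],[0,0,0]],[[0,0,12],[0,0,0]],[[0,0,0],[0,0,0]],[[0,0,0],[0,0,0]]]' 0 60
python3 ov.py o5 .117
```

```text
time_s: 17.28
ee_pos: [0.5269, -0.0905, 0.0821]
tcp_rot: [-179.9, 0.0, -162.0]
wrist_force: [0.9, -0.6, 0.3]
finger_gap: 0.0528
time_s: 17.95
ee_pos: [0.5263, -0.0906, 0.1342]
tcp_rot: [-180.0, 0.0, -162.0]
wrist_force: [0.5, 0.6, -2.1]
finger_gap: 0.052
```

View pics/o5.png

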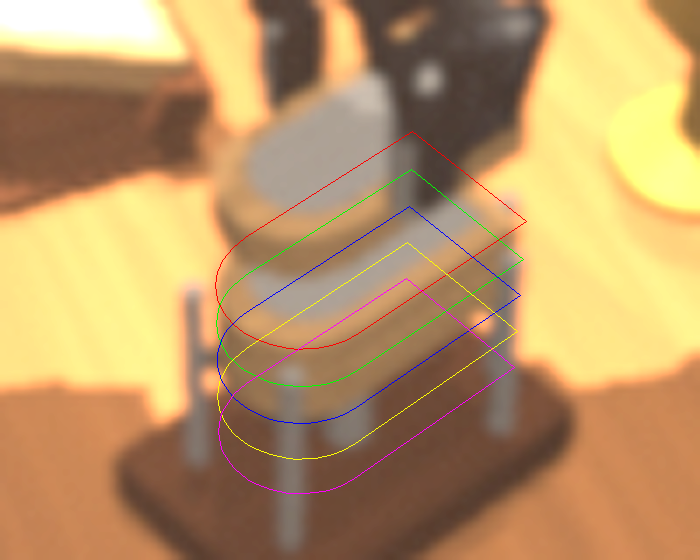

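```bash
python3 -m crank '[[[0,0,30],[0,0,0]],[[0,0,35],[0,0,0]],[[-3,-15,15],[0,0,-0.5]],[[-6,-30,0],[0,0,-0.5]],[[-7,-35,0],[0,0,-0.5]],[[-7,-35,0],[0,0,-0.5]],[[-7,-35,0],[0,0,-0.5]],[[-7,-35,0],[0,0,-0.5]]]'
python3 -m crank '[[[-6,-30,0],[0,0,-0.5]],[[-3,-17,0],[0,0,-0.5]],[[0,0,-10],[-1.1,4.3,0]],[[0,0,-10],[-1.5,6,0]],[[0,0,-10],[-1.5,6,0]],[[0,0,-10],[-1.5,6,0]],[[0,0,0],[-0.45,1.9,0]],[[0,0,0],[0,0,0]]]'
python3 held.py k1 .026 .4838 -.321 194 1
python3 -c "
from cell import state;s=state();print(s['qpos'].round(1))"
```

```text
time_s: 18.67
ee_pos: [0.488, -0.2767, 0.2126]
tcp_rot: [180.0, -0.1, -165.0]
wrist_force: [1.1, -0.3, -2.0]
finger_gap: 0.0519
time_s: 19.33
ee_pos: [0.4813, -0.3199, 0.1694]
tcp_rot: [179.8, -25.4, -165.7]
wrist_force: [0.0, -0.1, -1.9]
finger_gap: 0.0517
[ 0.4813 -0.3199  0.1694] [ 179.83  -25.36 -165.67] [ 0.  -0.1 -1.9] 0.0517145772400452
centre minus seated: upslope 51.5 lateral -1.7 normal 123.4 mm  world [  -4.9   -3.  -133.6] to go
angle err [-0.06 -0.39 -0.26] world rotvec to go
[ -0.4  36.7  32.6  86.9  -1.7  79.6 134.4]
```

View pics/k1.png

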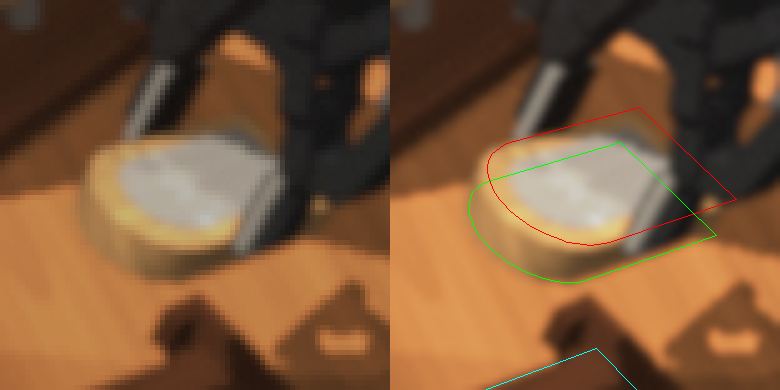

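```bash
python3 -m crank '[[[-1,-1,-30],[0,-0.4,-0.25]],[[-1,-1,-30],[0,0,0]],[[-1,-0.8,-30],[0,0,0]],[[-0.7,0,-16],[0,0,0]],[[0,0,-6],[0,0,0]],[[0,0,0],[0,0,0]],[[0,0,0],[0,0,0]]]'
python3 held.py k2 .026 .4838 -.321 194 1
```

```text
time_s: 20.02
ee_pos: [0.4765, -0.3263, 0.063]
tcp_rot: [-179.8, -24.5, -166.4]
wrist_force: [-0.3, 0.2, -0.5]
finger_gap: 0.0519
[ 0.4765 -0.3263  0.063 ] [-179.75  -24.49 -166.45] [-0.3  0.2 -0.5] 0.051897338940229513
centre minus seated: upslope 12.6 lateral 3.4 normal 24.3 mm  world [  0.2   3.6 -27.4] to go
angle err [0.1  0.55 0.34] world rotvec to go
```

View pics/k2.png

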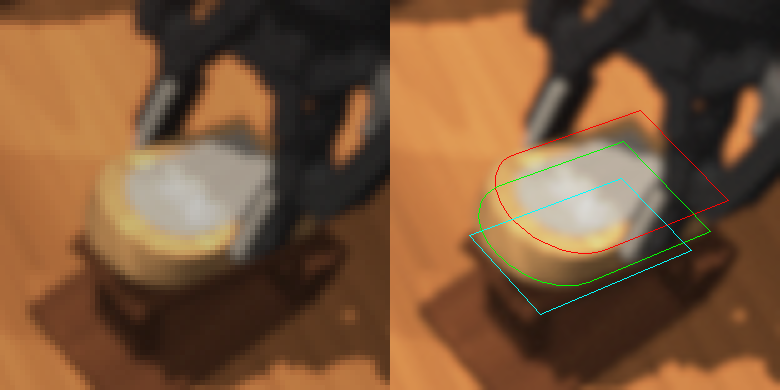

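```bash
python3 -m crank '[[[2.7,4.2,-1.7],[0.1,0.5,0.3]],[[0,0,0],[0,0,0]],[[0,0,0],[0,0,0]],[[0,0,0],[0,0,0]]]'
python3 held.py k3 .026 .4838 -.321 194 1
```

```text
time_s: 20.45
ee_pos: [0.4794, -0.321, 0.0599]
tcp_rot: [179.9, -25.0, -165.9]
wrist_force: [0.5, -0.8, -1.4]
finger_gap: 0.0519
[ 0.4794 -0.321   0.0599] [ 179.94  -25.05 -165.9 ] [ 0.5 -0.8 -1.4] 0.05191812370420646
centre minus seated: upslope 7.2 lateral -1.1 normal 23.3 mm  world [ -2.9  -1.8 -24.2] to go
angle err [-0.04 -0.06 -0.07] world rotvec to go
```

```bash
python3 -m crank '[[[-2.2,-1.5,-5.4],[0,0,0]],[[-2.5,-0.6,-5.4],[0,0,0]],[[-1.6,-0.4,-3.6],[0,0,0]],[[-0.8,-0.2,-1.8],[0,0,0]],[[0,0,0],[0,0,0]],[[0,0,0],[0,0,0]]]'
python3 -m crank '[[[-0.8,-0.2,-1.8],[0,0,0]],[[0,0,0],[0,0,0]],[[0,0,0],[0,0,0]]]'
python3 held.py k4 .026 .4838 -.321 194 1
```

```text
time_s: 21.05
ee_pos: [0.4718, -0.3239, 0.0433]
tcp_rot: [179.9, -25.1, -165.9]
wrist_force: [-0.0, 0.3, -1.4]
finger_gap: 0.0521
time_s: 21.3
ee_pos: [0.4712, -0.324, 0.0417]
tcp_rot: [179.9, -25.1, -165.9]
wrist_force: [0.2, 0.2, -2.3]
finger_gap: 0.052
[ 0.4712 -0.324   0.0417] [ 179.93  -25.06 -165.94] [ 0.2  0.2 -2.3] 0.05199407500537261
centre minus seated: upslope 7.4 lateral -0.1 normal 3.1 mm  world [ 5.3  1.2 -6. ] to go
angle err [-0.05 -0.08 -0.03] world rotvec to go
```

```bash
python3 -m crank '[[[-0.8,-0.2,-1.8],[0,0,0]],[[0,0,0],[0,0,0]],[[0,0,0],[0,0,0]]]'
python3 -m crank '[[[-0.4,-0.1,-0.9],[0,0,0]],[[0,0,0],[0,0,0]],[[0,0,0],[0,0,0]]]'
python3 -m crank '[[[-0.4,-0.1,-0.9],[0,0,0]],[[0,0,0],[0,0,0]],[[0,0,0],[0,0,0]]]'
```

```text
time_s: 21.65
ee_pos: [0.4712, -0.3242, 0.041]
tcp_rot: [180.0, -25.0, -165.9]
wrist_force: [0.7, 2.4, 7.0]
finger_gap: 0.0523
time_s: 21.9
ee_pos: [0.4712, -0.3242, 0.041]
tcp_rot: [180.0, -25.0, -165.9]
wrist_force: [2.0, 3.6, 13.7]
finger_gap: 0.0519
time_s: 22.15
ee_pos: [0.4712, -0.3242, 0.0409]
tcp_rot: [180.0, -24.9, -165.9]
wrist_force: [2.5, 5.8, 20.4]
finger_gap: 0.0518
```

```bash
python3 -m crank '[[[0.8,0.2,1.8],[0,0,0]],[[0,0,0],[0,0,0]]]'
python3 - <<'E'
from h import *
o=[]
for n in("side","top"):
    s=snapshot(n)
    u,v=proj(s,[.487,-.32,.05])[0].astype(int)
    o.append(cv2.resize(s["pixels"][v-35:v+35,u-35:u+35,::-1],(400,400),interpolation=cv2.INTER_CUBIC))
cv2.imwrite("pics/k5.png",cv2.convertScaleAbs(np.hstack(o),alpha=1.4,beta=10))
E
```

```text
time_s: 22.32
ee_pos: [0.4713, -0.3242, 0.041]
tcp_rot: [180.0, -25.0, -165.9]
wrist_force: [2.0, 2.2, 9.9]
finger_gap: 0.0521
```

View pics/k5.png

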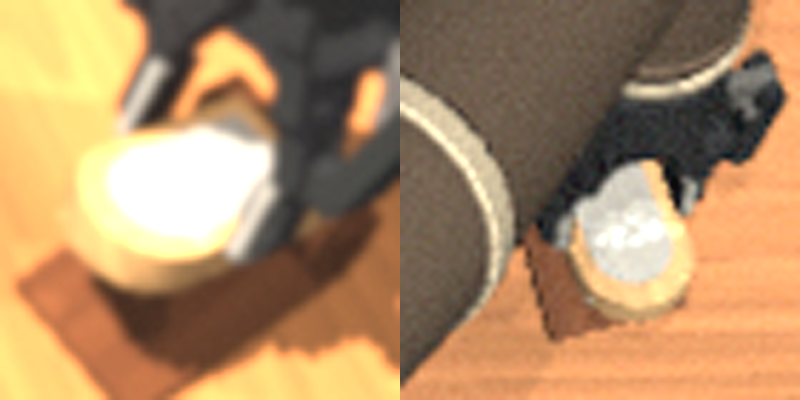

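```bash
python3 -m crank '[[[0.4,0.1,0.9],[0,0,0]],[[1.8,0.45,-0.85],[0,0,0]],[[1.8,0.45,-0.85],[0,0,0]],[[0,0,0],[0,0,0]],[[0,0,0],[0,0,0]]]'
python3 -m crank '[[[0.9,0.2,-0.4],[0,0,0]],[[0,0,0],[0,0,0]],[[0,0,0],[0,0,0]]]'
python3 held.py k6 .026 .4838 -.321 194 1
```

```text
time_s: 22.83
ee_pos: [0.4741, -0.3239, 0.0397]
tcp_rot: [180.0, -25.1, -166.0]
wrist_force: [-0.7, 0.4, 7.0]
finger_gap: 0.0521
time_s: 23.08
ee_pos: [0.4748, -0.3238, 0.0394]
tcp_rot: [180.0, -25.1, -166.0]
wrist_force: [-0.5, -0.0, 7.6]
finger_gap: 0.0524
[ 0.4748 -0.3238  0.0394] [ 179.97  -25.13 -165.98] [-0.5 -0.   7.6] 0.052356187868262356
centre minus seated: upslope 3.2 lateral 0.6 normal 2.5 mm  world [ 1.7  1.  -3.6] to go
angle err [ 0.   -0.14 -0.01] world rotvec to go
```

```bash
python3 -m crank '[[[1.1,0.25,0],[0,0,0]],[[0,0,0],[0,0,0]],[[0,0,0],[0,0,0]]]'
python3 -m crank '[[[1.1,0.25,0],[0,0,0]],[[0,0,0],[0,0,0]],[[0,0,0],[0,0,0]]]'
python3 -m crank '[[[0.9,0.2,-0.4],[0,0,0]],[[0,0,0],[0,0,0]],[[0,0,0],[0,0,0]]]'
```

```text
time_s: 23.43
ee_pos: [0.4763, -0.3232, 0.0387]
tcp_rot: [180.0, -25.1, -166.0]
wrist_force: [-1.2, -1.4, 2.5]
finger_gap: 0.0521
time_s: 23.68
ee_pos: [0.4773, -0.3225, 0.0383]
tcp_rot: [179.9, -25.1, -165.9]
wrist_force: [-0.1, -0.5, -1.3]
finger_gap: 0.0517
time_s: 23.93
ee_pos: [0.4774, -0.3224, 0.0383]
tcp_rot: [179.9, -25.2, -166.0]
wrist_force: [-5.3, 0.1, 1.0]
finger_gap: 0.052
```

```bash
python3 -m crank '[[[0.9,0.2,-0.4],[0,0,0]],[[0,0,0],[0,0,0]],[[0,0,0],[0,0,0]]]'
python3 held.py k7 .026 .4838 -.321 194 1
```

```text
time_s: 24.18
ee_pos: [0.4773, -0.3224, 0.0382]
tcp_rot: [179.9, -25.3, -166.0]
wrist_force: [-7.4, -0.2, 3.5]
finger_gap: 0.0519
[ 0.4773 -0.3224  0.0382] [ 179.86  -25.26 -166.  ] [-7.4 -0.2  3.5] 0.05194885469816599
centre minus seated: upslope 0.1 lateral -0.2 normal 2.6 mm  world [-0.9 -0.4 -2.4] to go
angle err [-0.06 -0.28  0.06] world rotvec to go
```

View pics/k7.png

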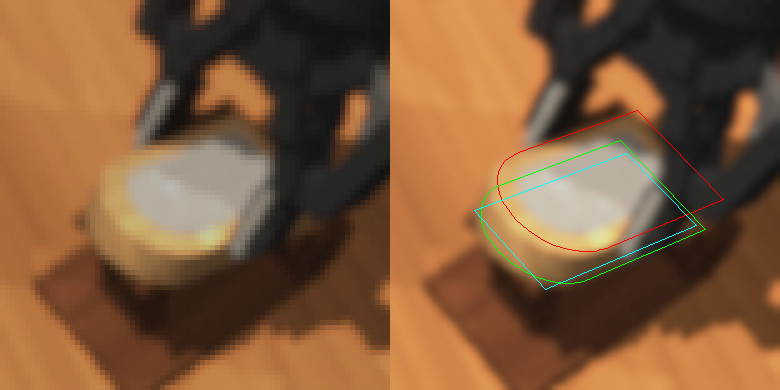

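```bash
python3 -m crank '[[[-1.4,-0.35,0.2],[0,0,0]],[[0,0,0],[0,0,0]],[[0,0,0],[0,0,0]]]'
python3 -m crank '[[[0,0,0],[0,0,0]],[[0,0,0],[0,0,0]],[[0,0,0],[0,0,0]],[[0,0,0],[0,0,0]],[[0,0,0],[0,0,0]]]' 85
python3 -m crank '[[[4.1,1,9],[0,0,0]],[[8.2,2,18],[0,0,0]],[[14.4,3.6,31.7],[0,0,0]],[[14.4,3.6,31.7],[0,0,0]],[[0,30,25],[1.5,-6,0]],[[-5,36,0],[1.5,-6,0]],[[-5,36,0],[1.5,-6,0]],[[-5,36,0],[1.5,-6,0]]]'
python3 -m crank '[[[-3,36,10],[0,0,0]],[[-3,36,10],[0,0,0]],[[0,36,10],[0,0,0]],[[0,36,0],[0,0,0]],[[0,36,0],[0,0,0]],[[0,0,0],[0,0,0]],[[0,0,0],[0,0,0]]]'
cat > chk.py <<'E'
from h import *
S={n:snapshot(n) for n in("top","side")}
o=[]
for n in S:
    save(S[n],"end_"+n)
    u,v=proj(S[n],[.487,-.32,.05])[0].astype(int)
    o.append(cv2.resize(S[n]["pixels"][v-35:v+35,u-35:u+35,::-1],(390,390),interpolation=cv2.INTER_CUBIC))
cv2.imwrite("pics/pl2.png",np.hstack(o))
for n in S:
  W=cloud(S[n])
  for k,c in(("L",(.536,.334)),("R",(.487,-.32)),("C",(.488,.105))):
    m=(np.hypot(W[...,0]-c[0],W[...,1]-c[1])<.022)&(W[...,2]>.045)&(W[...,2]<.1); P=W[m]
    if len(P)<20: continue
    A=np.c_[P[:,:2]-c,np.ones(len(P))]; co=np.linalg.lstsq(A,P[:,2],rcond=None)[0]; print(n,k,len(P),co.round(3),"slope",np.degrees(np.arctan(np.hypot(*co[:2]))).round(2),"dir",np.degrees(np.arctan2(co[1],co[0])).round(1))
  m=(np.hypot(W[...,0]-.526,W[...,1]+.09)<.03)&(W[...,2]>.1)&(W[...,2]<.13)
  print(n,"stack top",np.median(W[m][:,2]))
for k in("p1_foot","p1_top","p1_mid","sample_mid","jar_mid","goblet_mid","bowl_mid"):
    print(k,[(np.round(x["xyz"],3).tolist(),round(x["conf"],2)) for x in spot_point(S["top"],k)])
E
python3 chk.py
```

```text
time_s: 24.53
ee_pos: [0.4773, -0.3225, 0.0382]
tcp_rot: [179.9, -25.1, -166.0]
wrist_force: [-5.2, -0.3, 2.7]
finger_gap: 0.0517
time_s: 24.95
ee_pos: [0.4785, -0.3223, 0.0381]
tcp_rot: [179.9, -25.0, -165.9]
wrist_force: [-0.2, -0.4, -0.3]
finger_gap: 0.0726
time_s: 25.62
ee_pos: [0.505, -0.173, 0.1549]
tcp_rot: [180.0, 0.1, -166.0]
wrist_force: [0.3, -0.5, 0.9]
finger_gap: 0.0726
time_s: 26.2
ee_pos: [0.4983, 0.0082, 0.1843]
tcp_rot: [179.9, -0.3, -165.7]
wrist_force: [0.1, -1.0, 0.2]
finger_gap: 0.0724
top L 193 [-0.443  0.054  0.069] slope 24.05 dir 173.1
top R 210 [-0.468 -0.105  0.07 ] slope 25.63 dir -167.4
top stack top 0.11687835850586045
side L 91 [-0.45   0.167  0.07 ] slope 25.63 dir 159.6
side R 262 [-0.465 -0.098  0.07 ] slope 25.43 dir -168.1
side C 142 [-0.451  0.135  0.071] slope 25.22 dir 163.3
side stack top 0.11741509600038179
p1_foot [([0.383, -0.169, 0.009], 0.97), ([0.62, -0.379, 0.012], 0.65), ([0.488, 0.343, 0.08], 0.64), ([0.58, 0.331, 0.032], 0.59)]
p1_top [([0.68, -0.451, 0.006], 0.95), ([0.304, -0.216, 0.011], 0.94), ([0.492, 0.344, 0.078], 0.73), ([0.53, 0.332, 0.002], 0.56), ([0.482, -0.322, -0.002], 0.5)]
p1_mid [([0.647, -0.415, 0.008], 0.84), ([0.534, 0.33, 0.054], 0.82), ([0.344, -0.197, 0.006], 0.63)]
sample_mid [([0.527, -0.31, 0.038], 0.45), ([0.526, -0.091, 0.108], 0.2)]
jar_mid [([0.535, 0.103, 0.04], 0.74), ([0.536, 0.336, 0.057], 0.61), ([0.38, -0.042, 0.036], 0.56)]
goblet_mid [([0.711, -0.003, 0.06], 0.91)]
bowl_mid [([0.489, 0.341, 0.08], 0.7), ([0.715, -0.208, 0.023], 0.58)]
```

View pics/pl2.png

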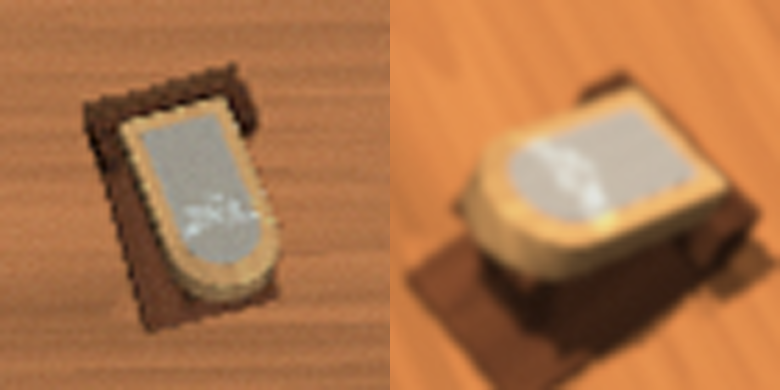

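View pics/end_side.png

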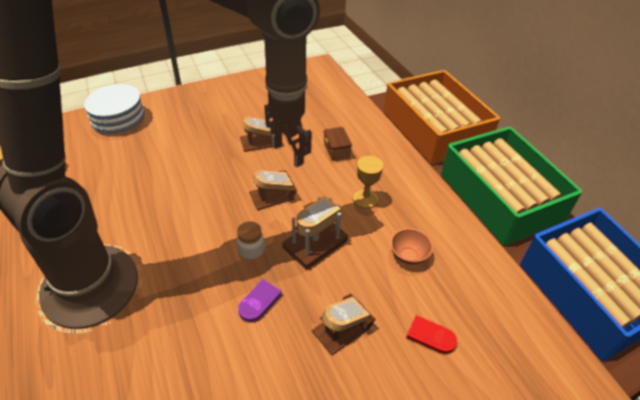

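View pics/end_top.png

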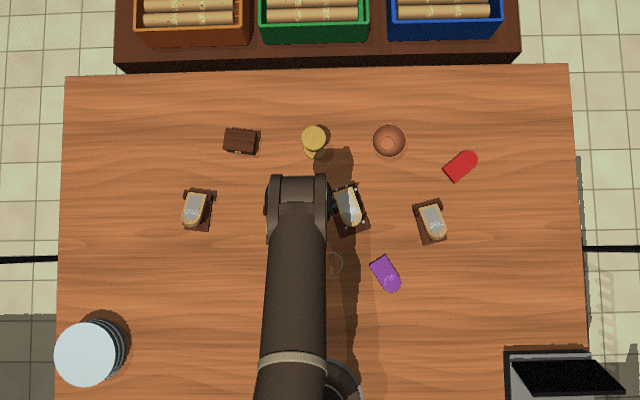

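Run:
```python
from h import *
s=snapshot("top"); o=[]
t=np.radians(np.linspace(-90,90,30))
pts=[[-.05,.027],[-.05,-.027]]+[[.023+.027*np.cos(q),.027*np.sin(q)] for q in t]+[[-.05,.027]]
for SX,SY,YW in((.5325,.3345,172),(.4838,-.321,194)):
    a=np.radians(YW); sx=np.array([np.cos(a),np.sin(a),0]); sy=np.array([-sx[1],sx[0],0])
    T=np.radians(25); ux=sx*np.cos(T)+[0,0,np.sin(T)]; nz=-sx*np.sin(T)+[0,0,np.cos(T)]
    L=np.array([SX,SY,0])-.045*sx+[0,0,.03]
    P=np.array([L+.05*ux+.018*nz+ux*q[0]+sy*q[1] for q in pts])
    u,v=proj(s,[SX,SY,.05])[0].astype(int);K=7;u0,v0=u-28,v-28
    im=cv2.resize(s["pixels"][v0:v0+56,u0:u0+56,::-1],None,fx=K,fy=K,interpolation=cv2.INTER_CUBIC)
    im=cv2.convertScaleAbs(im,alpha=1.2)
    cv2.polylines(im,[((proj(s,P)-[u0,v0]+.5)*K).astype(int)],False,(0,0,255),1); o.append(im)
cv2.imwrite("pics/fin.png",np.hstack(o))
```

```text
(no output)
```

View pics/fin.png

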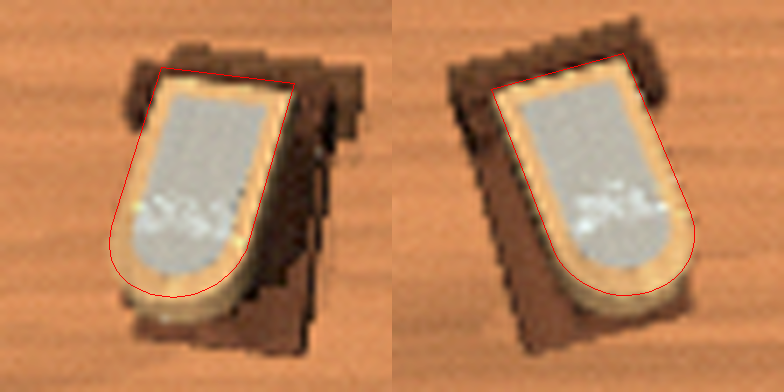

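Run:
```python
from h import *
from scipy.ndimage import map_coordinates
s=snapshot("top"); cur=s["pixels"]; ini=np.load("top_px.npy")
def prof(img,SX,SY,YW,nm):
    a=np.radians(YW); sx=np.array([np.cos(a),np.sin(a),0]); sy=np.array([-sx[1],sx[0],0])
    xs=np.arange(-.075,-.035,.0005); z=.046
    acc=[]
    for w in np.arange(-.015,.0151,.001):
        P=np.array([[SX,SY,0]+sx*x+sy*w+[0,0,z] for x in xs]); q=proj(s,P)
        acc.append([map_coordinates(img[...,c].astype(float),[q[:,1],q[:,0]],order=1) for c in(0,2)])
    A=np.mean(acc,0)[0]
    # outer edge: bright table->dark ; inner: dark->bright plaque
    i0=np.argmin(A); th=(A[:i0].max()+A[i0])/2; e1=xs[:i0][A[:i0]>th][-1]
    th2=(A[i0:].max()+A[i0])/2; e2=xs[i0:][A[i0:]>th2][0]
    print(nm,"outer %.1f foot %.1f dist %.1f"%(1e3*e1,1e3*e2,1e3*(e2-e1)), A[::6].round(0))
prof(cur,.5325,.3345,172,"L"); prof(cur,.4838,-.321,194,"R")
prof(ini,.4875,.1045,174,"C"); prof(ini,.4875,.1045,178,"C"); prof(ini,.4875,.1045,182,"C")
```

```text
L outer -62.5 foot -49.5 dist 13.0 [168. 163. 166. 176. 135.  99.  92.  82.  93. 171. 193. 169. 154. 154.]
R outer -64.5 foot -50.5 dist 14.0 [179. 178. 175. 160. 109.  90.  84.  69. 131. 192. 185. 160. 155. 155.]
C outer -63.5 foot -50.0 dist 13.5 [176. 176. 176. 168. 114.  85.  81.  73.  97. 180. 182. 164. 151. 152.]
C outer -63.5 foot -50.0 dist 13.5 [175. 176. 176. 174. 114.  85.  83.  73.  89. 179. 183. 162. 150. 149.]
C outer -63.5 foot -50.0 dist 13.5 [175. 176. 176. 172. 114.  86.  86.  74.  93. 180. 183. 161. 150. 149.]
```

```bash
python3 -c "
from cell import *
print(hand_in(),state()['time_s'])"
```

```text
the job is handed in; nothing more can be done
the job is handed in; nothing more can be done
```

The two empty stands now each hold a plaque from the dispenser. The top plaque went on the left stand first. The next one, once risen, went on the right stand. I handed in at about 26.5 s with the gripper clear of everything.

**Seating:** In the last pictures both plaques lie flat, with slopes of 24–26° against the 25° rest. Their feet are against the ledges between the lugs and their arches are up. The distance from ledge edge to foot is 13.0 mm on the left and 14.0 mm on the right. The plaque already on show measured 13.5 mm in the first picture.

**Dispenser:** Two plaques remain and they rose back to about 117 mm.

**Surroundings:** The goblet, bowl, casket and jar look unmoved in the final pictures, and so does the plaque already on show. I did not measure every one of them.

**What went wrong or disagreed:**
- **First grasp:** My first grasp was too shallow. The fingers shut on top of the stack with only slight force. I reopened, saw the stack was back at 117 mm, and gripped about 20 mm lower.
- **Finger tips:** The tips stood about 20 mm farther back than the stated TCP.
- **Side camera:** It showed things about 2–3 mm off the model.
- **Second plaque:** It touched the rest 2.5 mm earlier than my estimate.
- **Left stand:** The model overlay suggested a gap of about 1–2 mm at the foot. The firm stop I felt and the ledge measurement both say it is seated.

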